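# Load the overlocker's thread stand

### The arm

A 6-joint arm with a two-finger parallel gripper is mounted at the origin on a cart in front of the work surface, level with it; the furniture and walls round the work are solid. World frame = base frame: x ahead of the robot, y to its left, z up, the work surface at z = 0. Lengths are in m, angles in rad, forces in N, time in s.
With the tool pointing down it reaches from about 0.35 to 0.975 m from the base axis. Payload 4.9 kg.
Tool frame: the origin (TCP) lies on the centre line of the jaws, within the pads' length; the fingertips stand 14 mm ahead of it and the grasp point (between the pads) lies 5 mm behind it; y points along the fingers, z is the direction in which the jaws open and shut, and the axes are right-handed (so a half turn about y gives the same grasp; the last joint's range is limited). The gripper opens to 85 mm and grips with 20 to 120 N. Pads are 22 mm wide; open, the fingers measure 114 mm over their backs; the gripper's body (76 mm by 85 mm) begins 54 mm behind the grasp point. The pads swing forward as they close: fully open they stand 13 mm farther back than shut.
Start: joints at [1.077, 0.053, 1.613, -0, 1.476, -0.119], TCP at [0.229, 0.582, 0.245] pointing down, gripper open.
Joint ranges: [-3.01, 3.01], [-1.01, 2.22], [0.06, 2.58], [-1.02, 4.17], [0.09, 2.62], [-3.14, 3.14]. Speed limits (rad/s): [2.57, 2.57, 3.14, 3.14, 3.14, 3.14].

### API

Orientations are given as a rotation vector (axis times angle).
In Python, from station import ctrl gives the robot as it stands.
- The arm moves only by the tool servo_tool, never from a script. Its arguments are lists of equal length, an entry for each row: "delta_pos": the shift along the tool's x, y, z in m, a list of three; "dr": the turn, a rotation vector about the tool's x, y, z in degrees, a list of three; "grip": the opening, from 0 (shut) to 1 (fully open). In form: {"delta_pos": [[x, y, z], ...], "dr": [[rx, ry, rz], ...], "grip": [grip, ...]}. A call has 1 to 5 rows; each row shifts and turns the pose as measured when the row begins, along the tool's axes as they then stand; what a row does not reach is not made up. A row lasts 1/8 s, in which the tool goes at most 62.5 mm and 10.7 degrees, less where a joint would pass 70% of its speed; a pose out of reach is approached as far as the arm can. A call is refused whole if a number of a shift passes 0.0625 or a number of a turn 10.7, either way. A call with a gripper value outside its range is refused whole. The fingers move at their own pace and stop on an object; "grip_force" is the grip in N (left out, the last holds). Time passes only in rows, so rows that do not move let the fingers close. It gives the time, the measured TCP pose, the force and the opening at its end, in the units of the state.
- ctrl.get_obs(): the state, without advancing time (a new reading comes with each control period).
- ctrl.get_image(name): name is "side" or "top"; returns the picture (420x560x3 uint8, red, green, blue); there is no depth.
- ctrl.camera_params(name): a dict with "fovy" (degrees; the focal length in pixels is half the picture's height over the tangent of half this angle, whatever the lens; pixels are square), "cx", "cy" (the principal point, pixels), "eye" and "rotation" of the camera in the world. Camera axes: x right, y down, z forward; pixel columns grow to the right and rows downward; lengths in m; the calibration is good to about 2 mm. A picture is of the moment at which its call begins. camera_params takes no time and is no camera call.
- ctrl.finish_job(): hands the job in, once; it reports no verdict.
Trained networks look in the newest picture that a camera, given by its name, has taken for a name from the list of things; names that differ only in an ending like _2 or _b are one class to them, and where a whole thing is asked for, a point or a joint stands for the part that bears it (a point fixed in the world has none). Each returns a list of dicts, best first, with "score" (0 to 1); they miss things now and then, are a little off and sometimes report something else, mostly with a low value. They report only what shows in the picture. A call takes as long as a camera call. They do not tell look-alikes from the thing itself.
- ctrl.masks_of(camera, label): "pixels" (420x560 bool, what is visible of it) and "extent" ([left, top, right, bottom] in pixels, round what is visible of it).
The state is a dict: "t": time; "q": joint angles; "dq": joint speeds; "effort": joint torques, N m; "tool_pos": TCP position; "tool_rot": TCP orientation; "contact_force": force on the tool from outside, world axes, zero at the start; "wrist_torque": the same for the moment, N m; "opening": finger opening in m.
Only numpy, scipy, OpenCV 4.12 (cv2) and the standard library are available. Lean on these libraries where they do the work, as an engineer would, in place of code of your own. Each camera call takes 0.05 s, during which the arm holds its last target.

### The job

Load the overlocker's thread stand: put the two full thread cones over the two spindles that have a white cone holder and the two full straight tubes of thread over the two bare spindles, one to a spindle, each upright and right down on its felt pad. Leave the empty cone core and the empty tube core standing where they are.

Things in the scene. Friction and masses are not known exactly. Their poses are not given: they have to be found in the camera images.
- cone_a_mid (a point): Loose full cone of ecru thread on its wide end, one of two alike: 94 mm high; thread 66 mm across near the foot (4 mm up), tapering evenly to 48 mm at 80 mm up; above it the light grey core's nose, 30 to 26 mm across. Hollow: the bore tapers from 47 mm at the foot to 19 mm at the top. About 0.16 kg. The point is on its axis, half-way up (47 mm above the foot); z is its axis, up.
- cone_b_mid (a point): Loose full cone of ecru thread on its wide end, the other of two alike: 94 mm high; thread 66 mm across near the foot (4 mm up), tapering evenly to 48 mm at 80 mm up; above it the light grey core's nose, 30 to 26 mm across. Hollow: the bore tapers from 47 mm at the foot to 19 mm at the top. About 0.16 kg. The point is on its axis, half-way up (47 mm above the foot); z is its axis, up.
- tube_a_mid (a point): Loose full straight tube of ecru thread standing on end, one of two alike: 84 mm high, thread a plain cylinder 42 mm across from 4 to 79 mm up; the light grey core, 28 mm across, stands out at both ends. Open 22 mm bore right through. About 0.1 kg. The point is on its axis, half-way up (42 mm above the foot); z is its axis, up.
- tube_b_mid (a point): Loose full straight tube of ecru thread standing on end, the other of two alike: 84 mm high, thread a plain cylinder 42 mm across from 4 to 79 mm up; the light grey core, 28 mm across, stands out at both ends. Open 22 mm bore right through. About 0.1 kg. The point is on its axis, half-way up (42 mm above the foot); z is its axis, up.
- empty_cone_mid (a point): Empty cone core standing on its wide end: bare smooth light grey plastic, no thread, 94 mm high, 54 mm across at the foot and 26 mm at the top, loose and light. It stays where it is. The point is on its axis, half-way up (47 mm); z up.
- empty_tube_mid (a point): Empty tube core standing on end: bare smooth light grey plastic, no thread, 84 mm high, 28 mm across, loose and light. It stays where it is. The point is on its axis, half-way up (42 mm); z up.
- spindle_holder_a: Spindle with cone holder, one of two alike. Origin: foot of its axis on the stand's plate, z up. Round the foot a felt pad 58 mm across, 3 mm thick; on it a white plastic cone, 38 mm across at the bottom, 26 mm near its top 41 mm above the origin; the 6 mm pin goes on up to 81 mm. A full cone pushed down rests on the pad with 4 mm of play all round; a tube cannot go down. 
- spindle_holder_b: Spindle with cone holder, the other of two alike. Origin: foot of its axis on the stand's plate, z up. Round the foot a felt pad 58 mm across, 3 mm thick; on it a white plastic cone, 38 mm across at the bottom, 26 mm near its top 41 mm above the origin; the 6 mm pin goes on up to 81 mm. A full cone pushed down rests on the pad with 4 mm of play all round; a tube cannot go down. 
- spindle_bare_a: Bare spindle, one of two alike: upright steel pin 6 mm thick, round tip 81 mm above the origin (foot of its axis on the stand's plate, z up), felt pad 58 mm across, 3 mm thick at the foot. A tube drops onto the pad with 8 mm of play all round. All four spindles stand at the corners of a 105 mm square; which is at which corner varies.
- spindle_bare_b: Bare spindle, the other of two alike: upright steel pin 6 mm thick, round tip 81 mm above the origin (foot of its axis on the stand's plate, z up), felt pad 58 mm across, 3 mm thick at the foot. A tube drops onto the pad with 8 mm of play all round. The fixed stand's grey plate is 220 mm square, top 14 mm above the counter; a mast socket 24 mm high is in its middle.
There are look-alikes about, which are no part of the job. What is shaped like the part that bears tube_b_mid but green or turquoise is not meant.

How it is judged:
By the outcome, as a careful person would: the job done as asked, in the order asked, and still so for the second after the job is handed in, with the robot touching nothing.
It also fails if it takes over 115 s, if anything falls off the work surface, if the arm or the gripper's body presses on something with over 40 N, if the wrist force passes 120 N, or if a joint passes its speed limit or range.

## Working session

There is one attempt and no reset: what is moved stays moved. The work goes in short steps, Python scripts to look and compute and a tool call to move; the robot and the scene stay as the last step left them, time stands still between calls to the robot, and variables do not carry over. Pictures are saved under pics/ and viewed, and the job is handed in when it is done.

Besides the shell and the picture viewer there is one more tool, called after "Request:" as name(argument=value, ...) on one line, values as JSON. servo_tool: Moves the arm, as the interface text tells. Its arguments: {"type":"object","properties":{"delta_pos":{"type":"array","items":{"type":"array","items":{"type":"number"}}},"dr":{"type":"array","items":{"type":"array","items":{"type":"number"}}},"grip":{"type":"array","items":{"type":"number"}},"grip_force":{"type":"number"}},"required":["delta_pos","dr","grip"]}

```bash
ls; mkdir -p pics; python3 - <<'E'
from station import ctrl
import cv2,json
o=ctrl.get_obs();print({k:(v if not hasattr(v,'tolist') else v.tolist()) for k,v in o.items()})
for n in("side","top"):
    im=ctrl.get_image(n);cv2.imwrite(f"pics/{n}0.png",cv2.resize(im[:,:,::-1],(784,588),interpolation=cv2.INTER_CUBIC));print(ctrl.camera_params(n))
    cv2.imwrite(f"raw_{n}0.png",im[:,:,::-1])
E
```

```text
pics
{'t': 0.0, 'q': [1.0769939306957195, 0.05336882798702404, 1.6143052385993693, -1.3606785854207903e-05, 1.4759674958089937, -0.1190111441202019], 'dq': [-0.00187532693572776, -0.000943263680229862, 0.0008702287342231003, 0.0019994366275042095, -0.0005864135806007533, -0.0012613707669928357], 'effort': [-0.0009593967843102291, -39.36755061149597, -37.018046379089355, -0.00020580791897373274, 0.007040251657599583, 2.3249679088621633e-05], 'tool_pos': [0.22852631689799463, 0.5810872905139133, 0.24404883971550176], 'tool_rot': [-1.5526840627732108, 0.2946043032365536, -0.29364897043954147], 'contact_force': [0.31190474172319244, 0.22858293191219367, 0.3962153935691161], 'wrist_torque': [-0.0020343007154442045, -0.05611557389426323, 0.049669938401243945], 'opening': 0.08528069626842967}
{'fovy': 47.636560799115955, 'cx': 289.46542006056274, 'cy': 209.13749938426105, 'eye': array([ 0.49309164, -0.80460444,  0.69444099]), 'rotation': array([-2.24866934,  0.07663202, -0.05371956])}
{'fovy': 52.74941358840991, 'cx': 277.2786183791691, 'cy': 213.57017168230277, 'eye': array([ 0.35884228, -0.01013907,  1.0598338 ]), 'rotation': array([-2.15121928,  2.10878922, -0.24270439])}
```

View pics/side0.png

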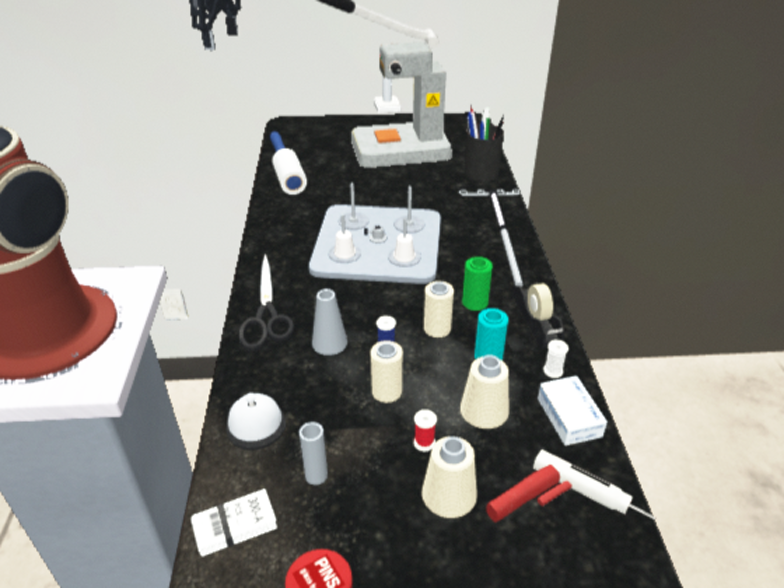

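View pics/top0.png

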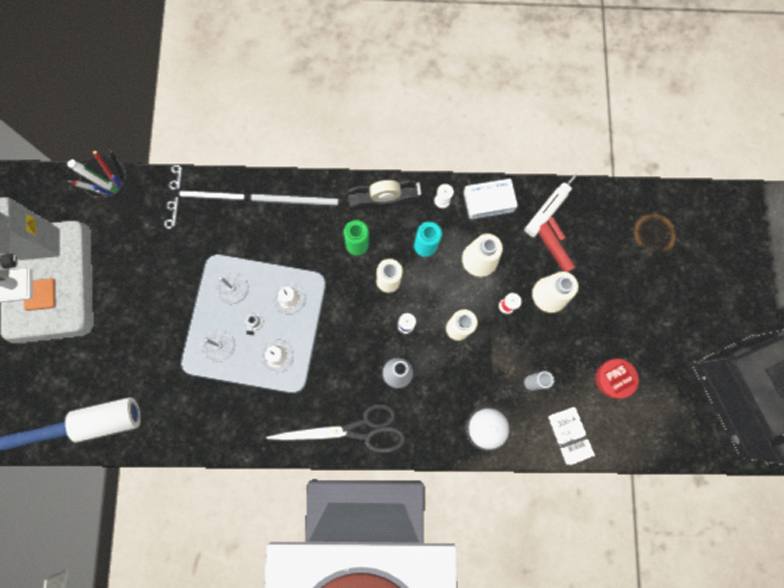

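In the top picture (784 px scale), the full cones are at (482,255) and (556,292) and the full tubes at (389,275) and (461,324). Possible confusions are the green tube (356,238), turquoise tube (428,239), empty cone (397,373), empty tube (539,380), and small spools (407,322), (510,303) and (444,195). The stand has holders at (288,297) and (277,355), and bare pins at (230,287) and (216,346). Next I'll measure these with the masks.

```bash
cat > h.py <<'E'
import numpy as np,cv2
from scipy.spatial.transform import Rotation as R
from scipy.optimize import minimize
from station import ctrl
CP={n:ctrl.camera_params(n) for n in("side","top")}
def proj(n,P):
    c=CP[n];f=210/np.tan(np.radians(c["fovy"])/2)
    q=R.from_rotvec(c["rotation"]).inv().apply(np.atleast_2d(P)-c["eye"])
    return q[:,:2]/q[:,2:]*f+[c["cx"],c["cy"]]
def ray(n,uv,z):
    c=CP[n];f=210/np.tan(np.radians(c["fovy"])/2)
    d=R.from_rotvec(c["rotation"]).apply([(uv[0]-c["cx"])/f,(uv[1]-c["cy"])/f,1.])
    return (c["eye"]+d*(z-c["eye"][2])/d[2])
PR={"cone":[(0,.027),(.004,.033),(.080,.024),(.080,.015),(.094,.013)],"tube":[(0,.014),(.004,.021),(.079,.021),(.084,.014)],
"econe":[(0,.027),(.094,.013)],"etube":[(0,.014),(.084,.014)]}
t=np.linspace(0,2*np.pi,40)
def sil(n,kind,x,y,z0=0,S=4):
    m=np.zeros((420*S,560*S),np.uint8);pr=PR[kind]
    for a,b in zip(pr[:-1],pr[1:]):
        pts=np.vstack([np.c_[x+r*np.cos(t),y+r*np.sin(t),np.full(40,z0+z)] for z,r in(a,b)])
        cv2.fillConvexPoly(m,cv2.convexHull(np.round((proj(n,pts)+.5)*S).astype(np.int32)),255)
    return cv2.resize(m,(560,420),interpolation=cv2.INTER_AREA)/255.
def fit(kind,x,y,masks,z0=0):
    def c(p):
        s=0
        for n,m in masks.items():
            a=sil(n,kind,p[0],p[1],z0);s+=1-np.minimum(a,m).sum()/np.maximum(a,m).sum()
        return s
    r=minimize(c,[x,y],method="Nelder-Mead",options=dict(initial_simplex=[[x,y],[x+.01,y],[x,y+.01]],xatol=2e-4,fatol=1e-4))
    return r.x,r.fun
E
python3 - <<'E'
from h import *
import pickle
D={}
for n in("side","top"):
    for l in("cone_a_mid","tube_a_mid","empty_cone_mid","empty_tube_mid","spindle_holder_a","spindle_bare_a"):
        D[n,l]=ctrl.masks_of(n,l)
        for d in D[n,l]: print(n,l,round(d["score"],2),np.round(d["extent"]),d["pixels"].sum())
pickle.dump(D,open("D.pkl","wb"))
print(proj("top",[[.4,0,0]]),proj("side",[[.4,0,0]]))
print(ctrl.get_obs()["t"])
E
```

```text
side cone_a_mid 0.92 [302. 310. 344. 368.] 1834
side tube_a_mid 0.78 [266. 242. 289. 287.] 851
side empty_cone_mid 0.93 [224. 206. 248. 253.] 809
side empty_tube_mid 0.76 [212. 300. 234. 344.] 720
side spindle_holder_a 0.63 [280. 161. 299. 190.] 332
side spindle_holder_a 0.63 [239. 159. 257. 190.] 352
side spindle_bare_a 0.78 [282. 144. 304. 167.] 208
side spindle_bare_a 0.74 [240. 130. 265. 165.] 202
top cone_a_mid 0.6 [381. 195. 414. 223.] 674
top cone_a_mid 0.46 [375. 262. 396. 276.] 245
top tube_a_mid 0.52 [323. 220. 344. 243.] 323
top empty_cone_mid 0.68 [274. 254. 296. 277.] 329
top empty_cone_mid 0.54 [194. 203. 219. 225.] 411
top empty_tube_mid 0.51 [376. 265. 393. 274.] 185
top spindle_holder_a 0.63 [194. 203. 220. 224.] 402
top spindle_bare_a 0.83 [144. 235. 170. 260.] 420
top spindle_bare_a 0.57 [154. 194. 175. 215.] 420
[[260.24687609 281.41393602]] [[216.82740647 227.03037459]]
0.7
```

```bash
python3 - <<'E'
from h import *
ims={n:cv2.imread(f"raw_{n}0.png") for n in("side","top")}
seeds={"coneA":("cone",(482,255)),"coneB":("cone",(556,292)),"tubeA":("tube",(389,275)),"tubeB":("tube",(461,324)),"green":("tube",(356,238)),"turq":("tube",(428,239)),"econe":("econe",(397,373)),"etube":("etube",(539,380))}
lab={}
vis={n:ims[n].copy() for n in ims}
for n in ims:
    m=(ims[n].max(2)>95).astype(np.uint8);lab[n]=cv2.connectedComponents(m,connectivity=4)[1]
for k,(kind,uv) in seeds.items():
    h=.05
    x,y,_=ray("top",(uv[0]/1.4,uv[1]/1.4),h)
    out={}
    for use in(("top",),("side",),("top","side")):
        ms={}
        for n in use:
            a=sil(n,kind,x,y)>.5
            v=lab[n][a];v=v[v>0];b=np.bincount(v).argmax()
            ms[n]=(lab[n]==b).astype(float)
            d=cv2.morphologyEx(ms[n].astype(np.uint8),cv2.MORPH_CLOSE,np.ones((7,7)));ms[n]=d.astype(float)
        p,f=fit(kind,x,y,ms);out[use]=p;print(k,use,np.round(p,4),round(f,3),[int(m.sum()) for m in ms.values()])
    for n in vis:
        c,_=cv2.findContours((sil(n,kind,*p)>.5).astype(np.uint8),0,2);cv2.drawContours(vis[n],c,-1,(0,0,255),1)
for n,(a,b,c,d) in {"top":(120,430,110,300),"side":(130,440,160,380)}.items():
    cv2.imwrite(f"pics/fit_{n}.png",cv2.resize(vis[n][c:d,a:b],None,fx=2.5,fy=2.5,interpolation=cv2.INTER_CUBIC))
E
```

```text
coneA ('top',) [ 0.6529 -0.2063] 0.162 [766]
coneA ('side',) [ 0.653 -0.208] 0.505 [2980]
coneA ('top', 'side') [ 0.653  -0.2068] 0.667 [766, 2980]
coneB ('top',) [ 0.5879 -0.336 ] 0.988 [57448]
coneB ('side',) [ 0.5885 -0.3368] 0.226 [2366]
coneB ('top', 'side') [ 0.5885 -0.3368] 1.214 [57448, 2366]
tubeA ('top',) [ 0.6061 -0.0379] 0.119 [400]
tubeA ('side',) [ 0.6071 -0.0385] 0.865 [5501]
tubeA ('top', 'side') [ 0.6061 -0.0373] 0.985 [400, 5501]
tubeB ('top',) [ 0.5222 -0.1653] 0.143 [413]
tubeB ('side',) [ 0.5224 -0.1669] 0.24 [1185]
tubeB ('top', 'side') [ 0.5221 -0.1647] 0.385 [413, 1185]
green ('top',) [0.6751 0.0224] 0.059 [393]
green ('side',) [0.6756 0.0196] 0.774 [2980]
green ('top', 'side') [0.675  0.0219] 0.84 [393, 2980]
turq ('top',) [ 0.6757 -0.1051] 0.087 [414]
turq ('side',) [ 0.676  -0.1057] 0.728 [2980]
turq ('top', 'side') [ 0.6756 -0.1051] 0.817 [414, 2980]
econe ('top',) [ 0.4395 -0.0566] 0.047 [373]
econe ('side',) [ 0.4408 -0.058 ] 0.036 [894]
econe ('top', 'side') [ 0.4402 -0.0566] 0.105 [373, 894]
etube ('top',) [ 0.427  -0.2974] 0.067 [244]
etube ('side',) [ 0.4279 -0.2968] 0.044 [719]
etube ('top', 'side') [ 0.4274 -0.297 ] 0.126 [244, 719]
```

```bash
python3 - <<'E'
import cv2
im=cv2.imread("raw_top0.png")[170:290,120:240];cv2.imwrite("pics/stand_top.png",cv2.resize(im,None,fx=5,fy=5,interpolation=cv2.INTER_CUBIC))
im=cv2.imread("raw_side0.png")[125:205,215:325];cv2.imwrite("pics/stand_side.png",cv2.resize(im,None,fx=7,fy=7,interpolation=cv2.INTER_CUBIC))
E
```

```text
(no output)
```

View pics/fit_top.png

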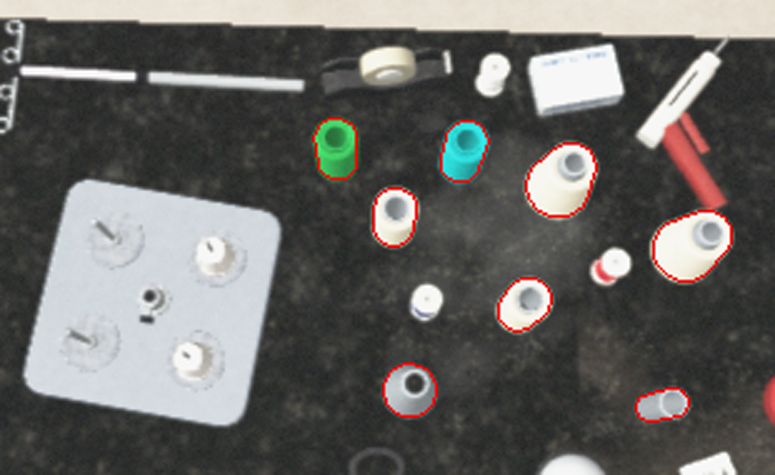

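View pics/fit_side.png

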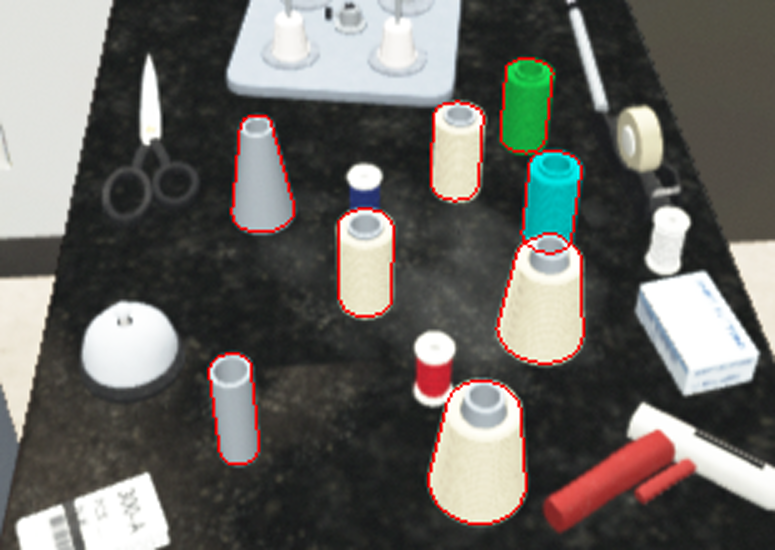

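View pics/stand_top.png

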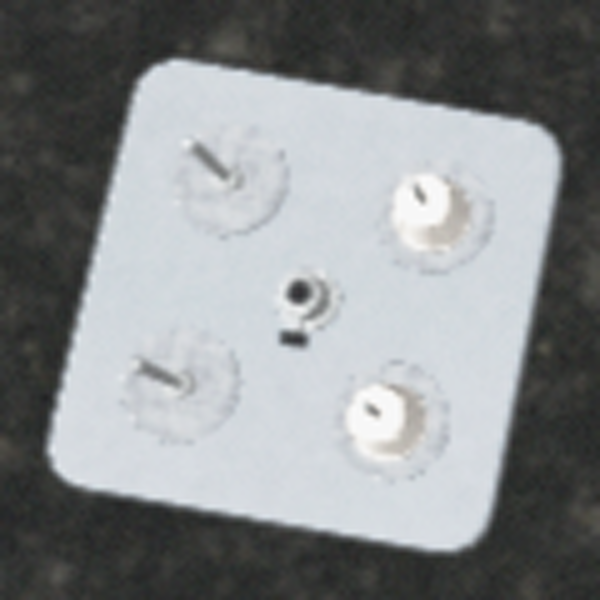

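View pics/stand_side.png

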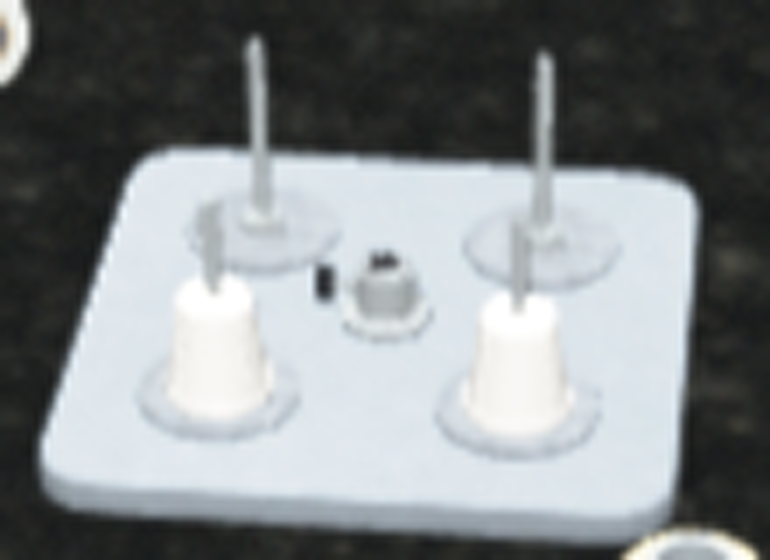

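```bash
python3 - <<'E'
from h import *
from scipy.optimize import least_squares
T=lambda u,v:((u+.5)/5-.5+120,(v+.5)/5-.5+170)
S=lambda u,v:((u+.5)/7-.5+215,(v+.5)/7-.5+125)
# order: bareL(+x,+y) , bare2(-x,+y), holder1(+x), holder2(-x)
obs=[("top",0,.017,T(233,181)),("top",1,.017,T(181,386)),("top",2,.017,T(436,216)),("top",3,.017,T(398,419)),
("top",0,.094,T(190,145)),("top",1,.094,T(139,363)),
("side",0,.094,S(543,54)),("side",1,.094,S(255,40)),("side",2,.094,S(520,222)),("side",3,.094,S(212,206)),
("side",0,.017,S(542,245)),("side",1,.017,S(264,230)),("side",2,.017,S(519,412)),("side",3,.017,S(218,394))]
for o in obs: print(o[0],o[1],o[2],np.round(ray(o[0],o[3],o[2])[:2],4))
def pts(p):
    c,s=np.cos(p[2]),np.sin(p[2]);h=.0525
    L=np.array([[h,h],[-h,h],[h,-h],[-h,-h]])
    return L@np.array([[c,s],[-s,c]])+p[:2]
f=lambda p:np.concatenate([proj(n,[*pts(p)[i],z])[0]-uv for n,i,z,uv in obs])
r=least_squares(f,[.5,.2,0],loss="soft_l1",x_scale=[.01,.01,.1]);print(r.x,np.round(pts(r.x),4));print(np.round(r.fun.reshape(-1,2),1))
# plate outline check
im={n:cv2.imread(f"raw_{n}0.png") for n in CP}
p=r.x;q=(pts(p)-p[:2])*220/105+p[:2]
for n in CP:
    v=im[n].copy();v=cv2.resize(v,None,fx=5,fy=5,interpolation=cv2.INTER_CUBIC)
    cv2.polylines(v,[np.round((proj(n,np.c_[q[[0,1,3,2]],np.full(4,.014)])+.5)*5).astype(int)],True,(0,0,255),1)
    for i in range(4):
        for z,rr in((.017,.029),(.095,.003)):
            P=np.c_[pts(p)[i]+rr*np.c_[np.cos(t),np.sin(t)],np.full(40,z)]
            cv2.polylines(v,[np.round((proj(n,P)+.5)*5).astype(int)],True,(0,0,255),1)
    a,b,c,d={"top":(120,240,170,290),"side":(215,325,120,205)}[n]
    cv2.imwrite(f"pics/sf_{n}.png",v[c*5:d*5,a*5:b*5])
E
```

```text
top 0 0.017 [0.5819 0.2395]
top 1 0.017 [0.4786 0.2578]
top 2 0.017 [0.5664 0.1375]
top 3 0.017 [0.4645 0.1511]
top 0 0.094 [0.5821 0.242 ]
top 1 0.094 [0.4798 0.2577]
side 0 0.094 [0.5851 0.244 ]
side 1 0.094 [0.482  0.2595]
side 2 0.094 [0.5687 0.1332]
side 3 0.094 [0.4664 0.1487]
side 0 0.017 [0.5854 0.2373]
side 1 0.017 [0.4824 0.2532]
side 2 0.017 [0.5691 0.1319]
side 3 0.017 [0.465  0.1486]
[ 0.52445684  0.19627948 -0.14693149] [[0.5841 0.2405]
 [0.4802 0.2559]
 [0.5687 0.1367]
 [0.4648 0.152 ]]
[[-0.4 -0.9]
 [ 0.8 -0.7]
 [ 0.4 -0.9]
 [-0.4 -0.1]
 [ 0.7 -0.8]
 [ 0.8 -0.2]
 [-0.3  0.7]
 [-0.7  0.7]
 [-0.1 -0.8]
 [-0.7 -0.7]
 [-0.6 -0.7]
 [-0.8 -0.5]
 [-0.3 -1.1]
 [-0.1 -0.8]]
```

View pics/sf_top.png

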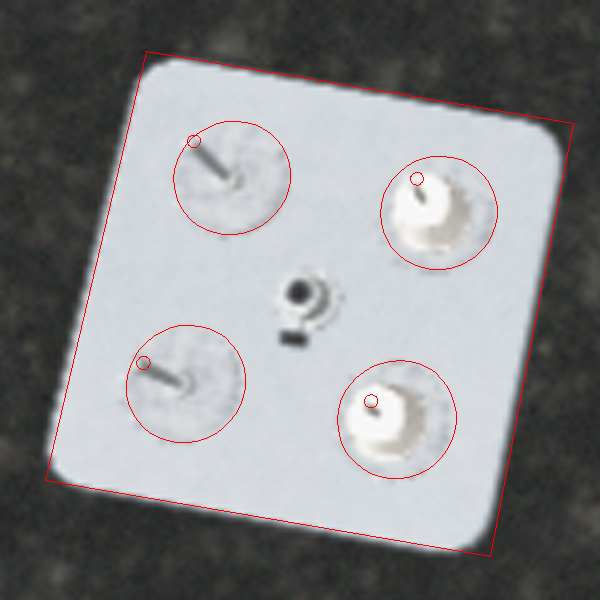

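View pics/sf_side.png

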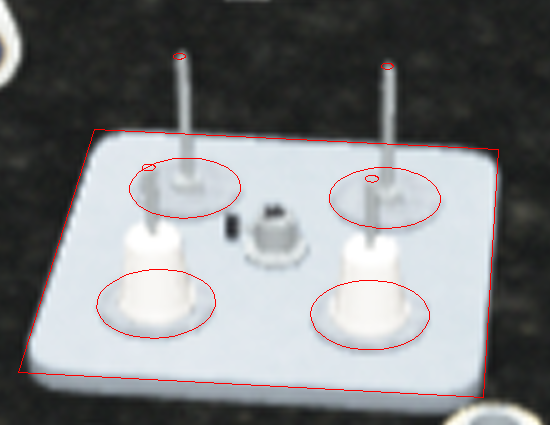

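The fits agree between the two cameras to about 2 mm. My choice is the four ecru pieces, and the red outlines in the crop sit on them.

```bash
cat >> h.py <<'E'
def go(x,y,z,yaw=None):
    o=ctrl.get_obs();Rm=R.from_rotvec(o["tool_rot"]);p=np.array(o["tool_pos"])
    d=np.array([x,y,z])-p;print("t",round(o["t"],2),"pos",np.round(p,4),"F",np.round(o["contact_force"],1),"open",round(o["opening"],4))
    print("world d",np.round(d,4),"tool d",np.round(Rm.inv().apply(d),4),"rows",np.abs(Rm.inv().apply(d)).max()/.06)
E
python3 - <<'E'
from h import *
o=ctrl.get_obs();print(np.round(R.from_rotvec(o["tool_rot"]).as_matrix(),3))
for k,uv in dict(red=(510,303),navy=(407,322),white=(444,195),box=(490,198)).items(): print(k,ray("top",(uv[0]/1.4,uv[1]/1.4),.03))
E
```

```text
[[ 0.931  0.     0.366]
 [-0.366  0.     0.931]
 [ 0.    -1.     0.   ]]
red [ 0.56362356 -0.25555211  0.03      ]
navy [ 0.52536433 -0.07220557  0.03      ]
white [ 0.76366669 -0.13794935  0.03      ]
box [ 0.76027103 -0.22309368  0.03      ]
```

Request:
servo_tool(delta_pos=[[0,0,0],[0,0,0],[0.03,0,-0.05],[0.035,0,-0.058],[0.035,0,-0.058]], dr=[[0,-10.7,0],[0,-10.7,0],[0,0,0],[0,0,0],[0,0,0]], grip=[1,1,1,1,1], grip_force=40)

```text
t: 1.32
tool_pos: [0.3254, 0.424, 0.2454]
tool_rot: [-1.57, -0.012, 0.011]
contact_force: [-0.3, 1.2, -0.6]
opening: 0.0853
```

```bash
python3 - <<'E'
from h import *
go(.653,-.207,.2)
print(np.round(R.from_rotvec(ctrl.get_obs()["tool_rot"]).as_matrix(),3), ctrl.get_obs()["q"])
E
```

```text
t 1.32 pos [0.3254 0.424  0.2454] F [-0.3  1.2 -0.6] open 0.0853
world d [ 0.3276 -0.631  -0.0454] tool d [ 0.3183  0.0451 -0.6357] rows 10.595569135650296
[[ 1.     0.001 -0.015]
 [ 0.015  0.001  1.   ]
 [ 0.001 -1.     0.001]] [ 7.76921798e-01 -1.66132558e-01  1.82276632e+00  9.39228844e-06
  1.48357723e+00 -8.08397803e-01]
```

Request:
servo_tool(delta_pos=[[0.03,0,-0.06],[0.03,0,-0.06],[0.03,0,-0.06],[0.03,0,-0.06],[0.03,0,-0.06]], dr=[[0,0.85,0],[0,0,0],[0,0,0],[0,0,0],[0,0,0]], grip=[1,1,1,1,1])

```text
t: 1.95
tool_pos: [0.4654, 0.1442, 0.2469]
tool_rot: [-1.568, -0.006, -0.005]
contact_force: [1.6, 0.1, -0.2]
opening: 0.0856
```

Request:
servo_tool(delta_pos=[[0.03,0.0,-0.06],[0.03,0,-0.06],[0.03,0,-0.06],[0.03,0,-0.06],[0.03,0.04,-0.06]], dr=[[0,0,0],[0,0,0],[0,0,0],[0,0,0],[0,0,0]], grip=[1,1,1,1,1])

```text
t: 2.58
tool_pos: [0.6028, -0.1295, 0.2208]
tool_rot: [-1.57, -0.013, -0.016]
contact_force: [0.7, 0.5, -0.0]
opening: 0.0855
```

```bash
python3 - <<'E'
from h import *
go(.653,-.207,.2)
E
```

```text
t 2.58 pos [ 0.6028 -0.1295  0.2208] F [ 0.7  0.5 -0. ] open 0.0855
world d [ 0.0502 -0.0775 -0.0208] tool d [ 0.0499  0.0217 -0.0775] rows 1.2910070158080142
```

Request:
servo_tool(delta_pos=[[0.03,0.01,-0.045],[0.022,0.01,-0.035],[0,0,0]], dr=[[0,0,0],[0,0,0],[0,0,0]], grip=[1,1,1])

```text
t: 2.95
tool_pos: [0.6553, -0.2156, 0.1965]
tool_rot: [-1.568, -0.005, -0.015]
contact_force: [-0.1, 0.9, -0.3]
opening: 0.0852
```

```bash
python3 - <<'E'
from h import *
go(.653,-.207,.046)
print(np.round(R.from_rotvec(ctrl.get_obs()["tool_rot"]).as_matrix(),3))
for n in CP:
    im=ctrl.get_image(n)[:,:,::-1]
    o=ctrl.get_obs();p=np.array(o["tool_pos"]);print(n,proj(n,[p]))
    a,b=proj(n,[[.653,-.207,.1]])[0].astype(int)
    cv2.imwrite(f"pics/a_{n}.png",cv2.resize(im[max(b-75,0):b+75,a-100:a+100],None,fx=3.5,fy=3.5,interpolation=cv2.INTER_CUBIC))
E
```

```text
t 2.95 pos [ 0.6553 -0.2156  0.1965] F [-0.1  0.9 -0.3] open 0.0852
world d [-0.0023  0.0086 -0.1505] tool d [-0.0043  0.1505  0.0081] rows 2.5079614944063167
[[ 1.     0.013  0.006]
 [-0.006  0.003  1.   ]
 [ 0.013 -1.     0.003]]
side [[357.68005831 215.82587003]]
top [[361.96903728 159.16340537]]
```

View pics/a_side.png

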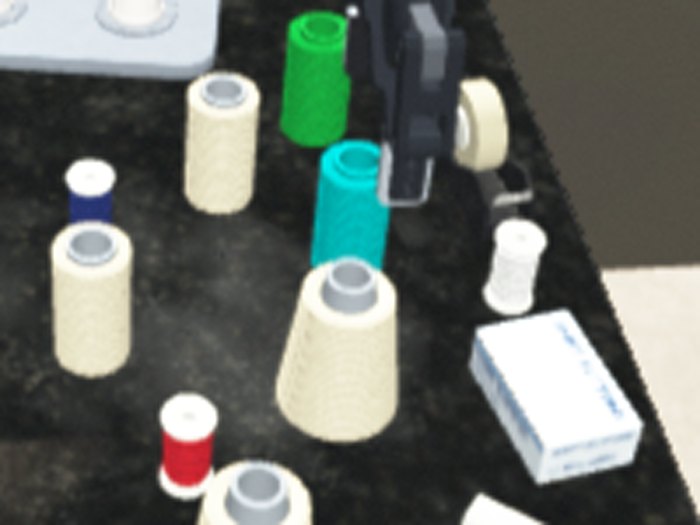

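View pics/a_top.png

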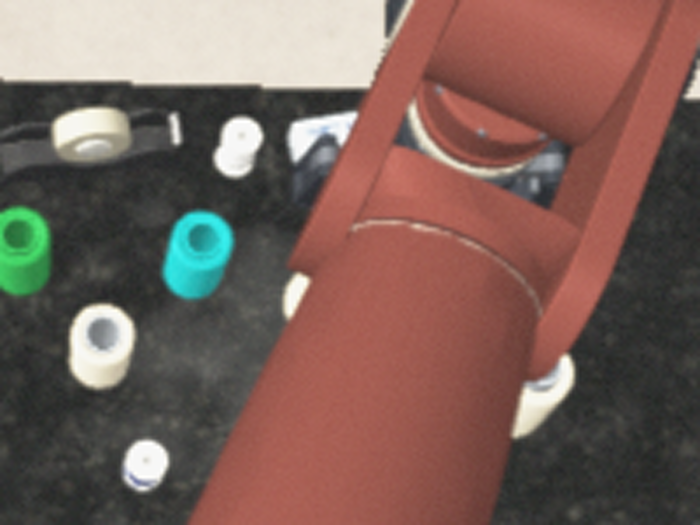

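```bash
python3 - <<'E'
from h import *
o=ctrl.get_obs();p=np.array(o["tool_pos"]);Rm=R.from_rotvec(o["tool_rot"])
a,b=proj("side",[[.653,-.207,.1]])[0].astype(int)
for d in([0,0,0],[0,.014,0],[0,.014,.0425],[0,.014,-.0425],[0,-.04,0]): print(d,(proj("side",[p+Rm.apply(d)])[0]-[a-100,b-75])*3.5)
print("levelling dr deg", np.degrees((Rm.inv()*R.from_matrix([[1,0,0],[0,0,1],[0,-1,0]])).as_rotvec()))
go(.653,-.207,.046)
E
```

```text
[0, 0, 0] [376.59801662 122.54149234]
[0, 0.014, 0] [374.002243   145.22055638]
[0, 0.014, 0.0425] [358.54431064  89.34198123]
[0, 0.014, -0.0425] [390.80452013 205.95877697]
[0, -0.04, 0] [384.34902941  54.82152107]
levelling dr deg [-0.17094556 -0.22839929  0.8633978 ]
t 3.05 pos [ 0.6552 -0.2134  0.1983] F [-0.2  0.8 -0.4] open 0.0854
world d [-0.0022  0.0064 -0.1523] tool d [-0.0045  0.1523  0.0059] rows 2.538143739026494
```

Request:
servo_tool(delta_pos=[[-0.002,0.03,0.003],[-0.0,0.025,0.003],[0,0,0]], dr=[[0,0,0.9],[0,0,0],[0,0,0]], grip=[1,1,1])

```text
t: 3.42
tool_pos: [0.6525, -0.2031, 0.1412]
tool_rot: [-1.567, 0.001, 0.001]
contact_force: [0.3, 0.9, -0.1]
opening: 0.0853
```

```bash
cat >> h.py <<'E'
def look(n,name,w=60,h=45,fx=6,c=None):
    im=ctrl.get_image(n)[:,:,::-1];o=ctrl.get_obs();p=np.array(o["tool_pos"]);Rm=R.from_rotvec(o["tool_rot"])
    v=cv2.resize(im,None,fx=fx,fy=fx,interpolation=cv2.INTER_CUBIC);g=o["opening"]/2
    for s in(-1,1):
        P=[[x,y,s*g] for x,y in((-.011,.014),(.011,.014),(.011,-.02),(-.011,-.02))]
        cv2.polylines(v,[np.round((proj(n,p+Rm.apply(P))+.5)*fx).astype(int)],True,(0,0,255) if s<0 else (255,0,0),1)
    a,b=np.round(proj(n,[p if c is None else c])[0]).astype(int)
    a=max(a,w);b=max(b,h)
    cv2.imwrite(f"pics/{name}.png",v[(b-h)*fx:(b+h)*fx,(a-w)*fx:(a+w)*fx])
E
python3 - <<'E'
from h import *
look("side","b_side")
go(.653,-.207,.046)
print(np.round(R.from_rotvec(ctrl.get_obs()["tool_rot"]).as_matrix(),3))
E
```

```text
t 3.48 pos [ 0.6532 -0.2034  0.1427] F [-0.2  0.3 -0.9] open 0.0856
world d [-0.0002 -0.0036 -0.0967] tool d [-0.0002  0.0967 -0.0038] rows 1.611473524138571
[[ 1.     0.     0.   ]
 [-0.     0.003  1.   ]
 [ 0.    -1.     0.003]]
```

View pics/b_side.png

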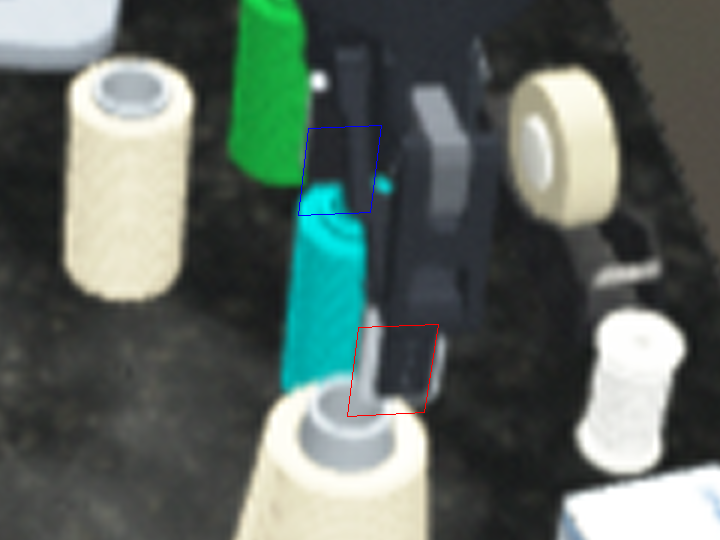

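Request:
servo_tool(delta_pos=[[0,0.0,-0.004],[0,0.035,0],[0.0,0.035,0],[0,0.022,0],[0,0,0]], dr=[[0,0,0],[0,0,0],[0,0,0],[0,0,0],[0,0,0]], grip=[1,1,1,1,1])

```text
t: 4.1
tool_pos: [0.6573, -0.209, 0.0558]
tool_rot: [-1.573, -0.009, -0.008]
contact_force: [-0.5, 0.2, 1.0]
opening: 0.0855
```

```bash
python3 - <<'E'
from h import *
look("side","c_side")
go(.653,-.207,.046)
E
```

```text
t 4.15 pos [ 0.6583 -0.2094  0.0574] F [-0.7 -0.2  0.3] open 0.0851
world d [-0.0053  0.0024 -0.0114] tool d [-0.0055  0.0113  0.0024] rows 0.1881544409611106
```

View pics/c_side.png

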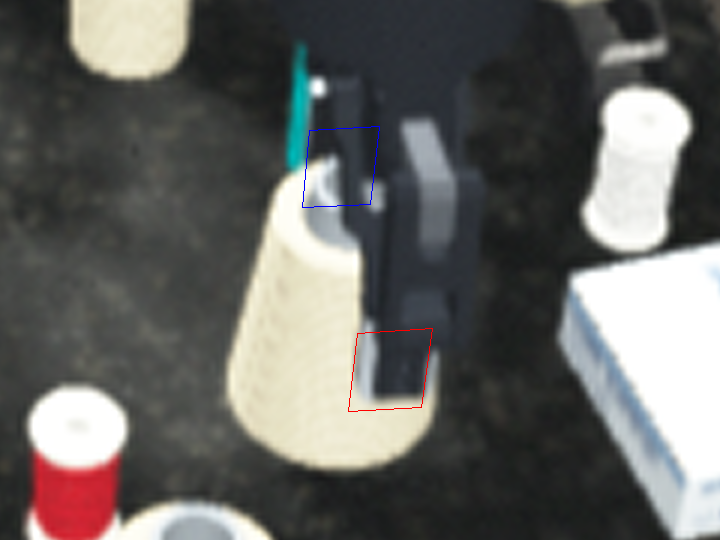

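Request:
servo_tool(delta_pos=[[-0.005,0.01,0.002],[0,0,0]], dr=[[0,0,0],[0,0,0]], grip=[1,1])

```text
t: 4.4
tool_pos: [0.6548, -0.2081, 0.0498]
tool_rot: [-1.576, -0.015, -0.013]
contact_force: [0.1, -0.0, 1.1]
opening: 0.0853
```

```bash
python3 - <<'E'
from h import *
look("side","d_side")
go(.653,-.207,.046)
E
```

```text
t 4.45 pos [ 0.6558 -0.2085  0.0509] F [ 0.5 -0.8  0.5] open 0.0855
world d [-0.0028  0.0015 -0.0049] tool d [-0.0029  0.0049  0.0016] rows 0.08102864175595197
```

View pics/d_side.png

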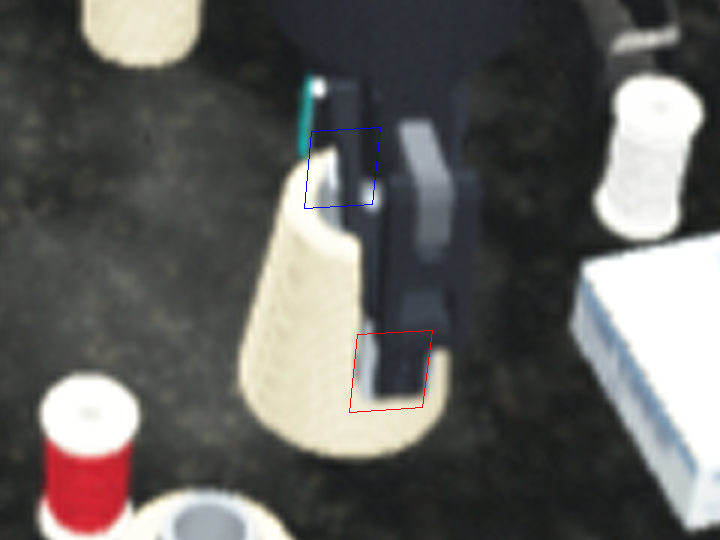

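Request:
servo_tool(delta_pos=[[-0.004,0.005,0.001],[0,0,0]], dr=[[0,0,0],[0,0,0]], grip=[1,1])

```text
t: 4.7
tool_pos: [0.6523, -0.2077, 0.0468]
tool_rot: [-1.578, -0.018, -0.016]
contact_force: [0.1, -0.2, -0.4]
opening: 0.0855
```

Request:
servo_tool(delta_pos=[[0,0,0],[0,0,0],[0,0,0],[0,0,0]], dr=[[0,0,0],[0,0,0],[0,0,0],[0,0,0]], grip=[0,0,0,0], grip_force=40)

```text
t: 5.2
tool_pos: [0.6528, -0.2081, 0.0481]
tool_rot: [-1.579, -0.018, -0.017]
contact_force: [-0.5, -0.8, 0.1]
opening: 0.0553
```

Request:
servo_tool(delta_pos=[[0,-0.02,0],[0,-0.04,0],[0,-0.05,0],[0,-0.05,0],[0,0,0]], dr=[[0,0,0],[0,0,0],[0,0,0],[0,0,0],[0,0,0]], grip=[0,0,0,0,0])

```text
t: 5.82
tool_pos: [0.6488, -0.2063, 0.2159]
tool_rot: [-1.578, -0.019, -0.017]
contact_force: [0.7, -0.2, -1.3]
opening: 0.0553
```

```bash
cat >> h.py <<'E'
def lev():
    Rm=R.from_rotvec(ctrl.get_obs()["tool_rot"])
    print("level dr deg", np.round(np.degrees((Rm.inv()*R.from_matrix([[1,0,0],[0,0,1],[0,-1,0]])).as_rotvec()),2))
E
python3 - <<'E'
from h import *
look("side","e_side")
go(.568,.136,.2);lev()
E
```

```text
t 5.88 pos [ 0.6475 -0.2057  0.2124] F [ 0.4  0.4 -1.7] open 0.0554
world d [-0.0795  0.3417 -0.0124] tool d [-0.0793  0.0092  0.3419] rows 5.6981178651887845
level dr deg [0.31 0.06 1.05]
```

View pics/e_side.png

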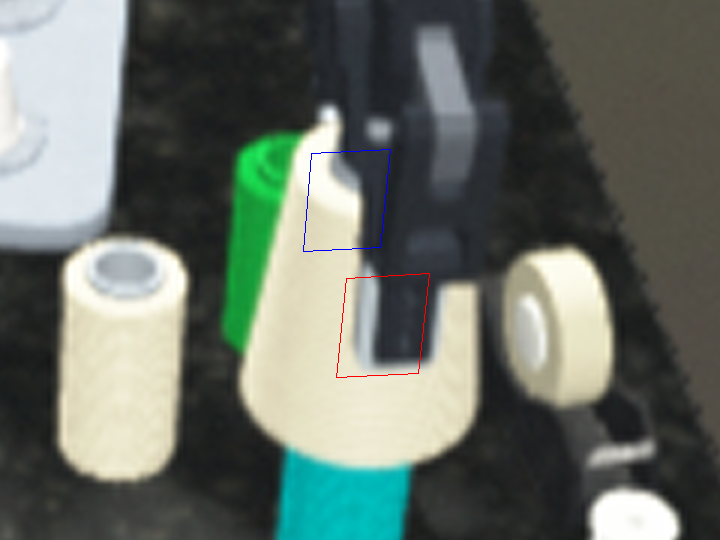

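```bash
python3 - <<'E'
from h import *
p=np.array([.648,-.206,.2135])
a,b=np.round(proj("side",[p])[0]).astype(int);a=max(a,60);b=max(b,45)
for dx,dy in((0,0),(.005,0),(0,.005)):
    m=sil("side","cone",p[0]+dx,p[1]+dy,p[2]-.0481,8)>.5
    ys,xs=np.where(m);
    print(dx,dy,"L",(xs.min()-(a-60))*6,"R",(xs.max()+1-(a-60))*6,"B",(ys.max()+1-(b-45))*6)
E
```

```text
0 0 L 234 R 468 B 474
0.005 0 L 252 R 486 B 474
0 0.005 L 228 R 468 B 462
```

Request:
servo_tool(delta_pos=[[-0.005,0,0.045],[-0.015,0,0.06],[-0.015,0,0.06],[-0.015,0,0.06],[-0.015,0,0.06]], dr=[[0.3,0,1.0],[0,0,0],[0,0,0],[0,0,0],[0,0,0]], grip=[0,0,0,0,0])

```text
t: 6.5
tool_pos: [0.5775, 0.081, 0.2029]
tool_rot: [-1.568, 0.016, 0.005]
contact_force: [0.1, 0.4, -1.6]
opening: 0.0554
```

```bash
python3 - <<'E'
from h import *
go(.568,.136,.2);lev()
E
```

```text
t 6.5 pos [0.5775 0.081  0.2029] F [ 0.1  0.4 -1.6] open 0.0554
world d [-0.0095  0.055  -0.0029] tool d [-0.0098  0.0032  0.0549] rows 0.9148077756729801
level dr deg [-0.16 -0.42 -0.79]
```

Request:
servo_tool(delta_pos=[[-0.008,0,0.03],[-0.002,0,0.019],[0,0,0],[0,0,0]], dr=[[0,-0.4,-0.4],[0,0,0],[0,0,0],[0,0,0]], grip=[0,0,0,0])

```text
t: 7.0
tool_pos: [0.5612, 0.1351, 0.1952]
tool_rot: [-1.569, 0.01, 0.021]
contact_force: [0.1, 0.0, -1.8]
opening: 0.0551
```

```bash
cat >> h.py <<'E'
SP=dict(bL=(.5841,.2405),b2=(.4802,.2559),h1=(.5687,.1367),h2=(.4648,.152))
def chk(name,kind,s,zg,fx=5,off=(0,0)):
    "overlay the model at the TCP (red) and spindle axis (green) in both views"
    for n in CP:
        im=ctrl.get_image(n)[:,:,::-1];o=ctrl.get_obs();p=np.array(o["tool_pos"])
        v=cv2.resize(im,None,fx=fx,fy=fx,interpolation=cv2.INTER_CUBIC)
        m=(sil(n,kind,p[0]+off[0],p[1]+off[1],p[2]-zg,fx)>.5).astype(np.uint8)
        m=cv2.resize(m,None,fx=fx,fy=fx,interpolation=cv2.INTER_NEAREST)
        c,_=cv2.findContours(m,0,2);cv2.drawContours(v,c,-1,(0,0,255),1)
        x,y=SP[s]
        L=np.round((proj(n,[[x,y,.017],[x,y,.095],[x,y,.2]])+.5)*fx).astype(int);cv2.polylines(v,[L],False,(0,200,0),1)
        a,b=np.round(proj(n,[[x,y,.1]])[0]).astype(int);a=max(a,75);b=max(b,58)
        cv2.imwrite(f"pics/{name}_{n}.png",v[(b-58)*fx:(b+58)*fx,(a-75)*fx:(a+75)*fx])
E
python3 - <<'E'
from h import *
chk("f","cone","h1",.048)
go(*SP["h1"],.2);lev()
E
```

```text
t 7.1 pos [0.5615 0.1347 0.1955] F [-0.7 -0.2 -1.5] open 0.0551
world d [0.0072 0.002  0.0045] tool d [ 0.0071 -0.0046  0.0019] rows 0.11827350833033627
level dr deg [-0.12  0.33 -1.1 ]
```

View pics/f_side.png

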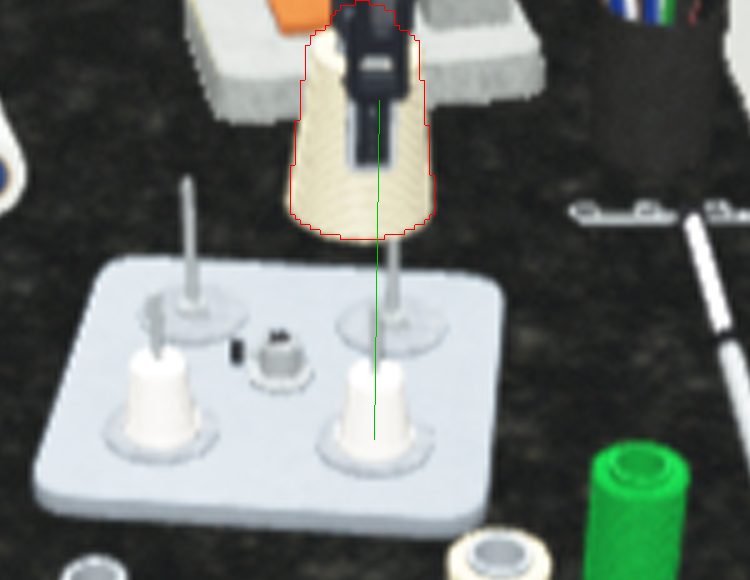

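View pics/f_top.png

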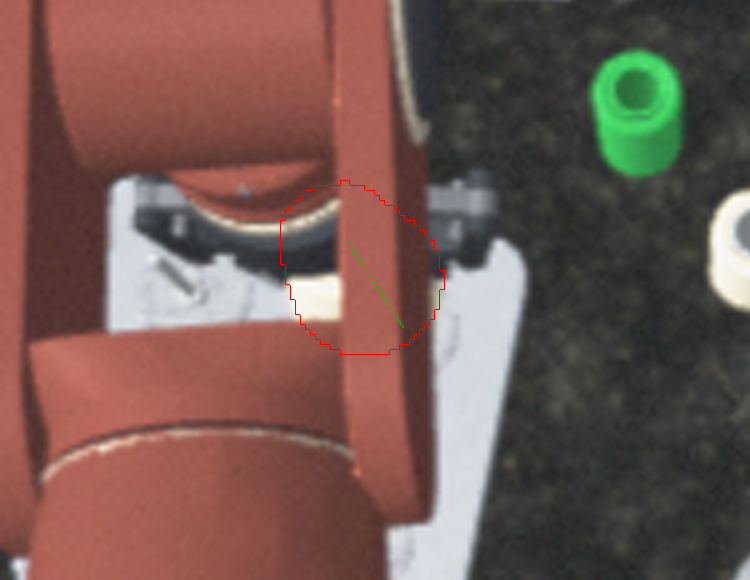

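Request:
servo_tool(delta_pos=[[0.007,0,0.002],[0,0,0],[0,0,0]], dr=[[0,0.3,-1.1],[0,0,0],[0,0,0]], grip=[0,0,0])

```text
t: 7.48
tool_pos: [0.5697, 0.1351, 0.1955]
tool_rot: [-1.569, 0.001, -0.003]
contact_force: [0.6, 0.1, -1.1]
opening: 0.0558
```

```bash
python3 - <<'E'
from h import *
chk("g","cone","h1",.048)
go(*SP["h1"],.2);lev()
E
```

```text
t 7.58 pos [0.5696 0.1353 0.1955] F [-0.5 -0.1 -1. ] open 0.0551
world d [-0.0009  0.0014  0.0045] tool d [-0.0009 -0.0045  0.0014] rows 0.07499960635912523
level dr deg [-0.11 -0.14  0.09]
```

View pics/g_side.png

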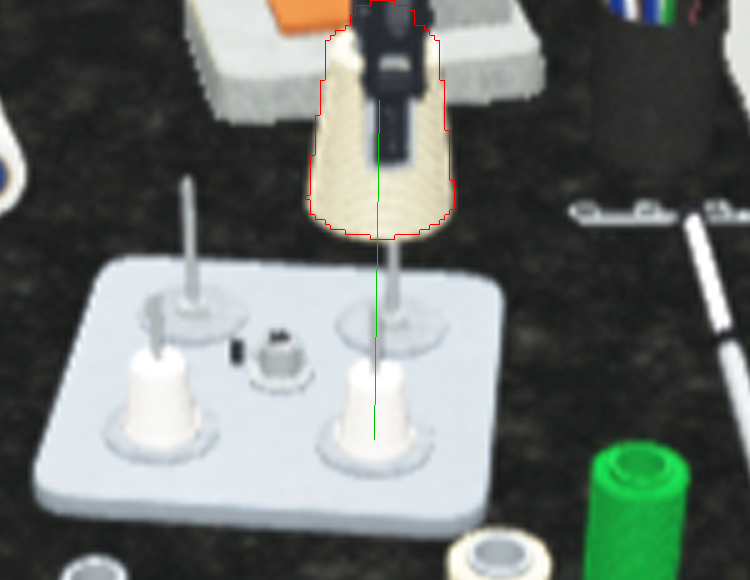

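Request:
servo_tool(delta_pos=[[0,0.025,0.001],[0,0.03,0],[0,0.02,0],[0,0,0]], dr=[[0,0,0],[0,0,0],[0,0,0],[0,0,0]], grip=[0,0,0,0])

```text
t: 8.07
tool_pos: [0.5708, 0.1365, 0.12]
tool_rot: [-1.568, -0.002, -0.006]
contact_force: [0.1, -0.1, -1.2]
opening: 0.0553
```

```bash
python3 - <<'E'
from h import *
chk("i","cone","h1",.048)
go(*SP["h1"],.065);lev()
E
```

```text
t 8.18 pos [0.5724 0.1367 0.1225] F [ 0.4  0.5 -0.8] open 0.0556
world d [-0.0037  0.     -0.0575] tool d [-0.0042  0.0574 -0.0002] rows 0.9571751504447407
level dr deg [-0.16 -0.14  0.51]
```

View pics/i_side.png

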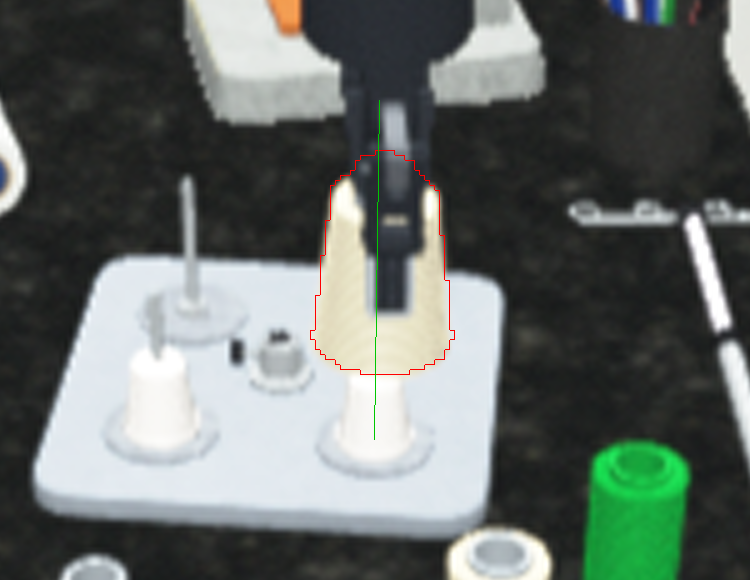

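Request:
servo_tool(delta_pos=[[-0.004,0.005,0],[0,0.02,0],[0,0.015,0],[0,0,0]], dr=[[0,0,0.5],[0,0,0],[0,0,0],[0,0,0]], grip=[0,0,0,0])

```text
t: 8.68
tool_pos: [0.5696, 0.137, 0.0822]
tool_rot: [-1.568, -0.001, -0.005]
contact_force: [-0.1, -0.6, -0.7]
opening: 0.0551
```

```bash
python3 - <<'E'
from h import *
chk("j","cone","h1",.048)
go(*SP["h1"],.065);lev()
E
```

```text
t 8.78 pos [0.5707 0.1371 0.0838] F [ 0.3 -0.1 -1.1] open 0.0555
world d [-0.002  -0.0004 -0.0188] tool d [-0.0021  0.0188 -0.0005] rows 0.3133080042012501
level dr deg [-0.2  -0.13  0.35]
```

View pics/j_side.png

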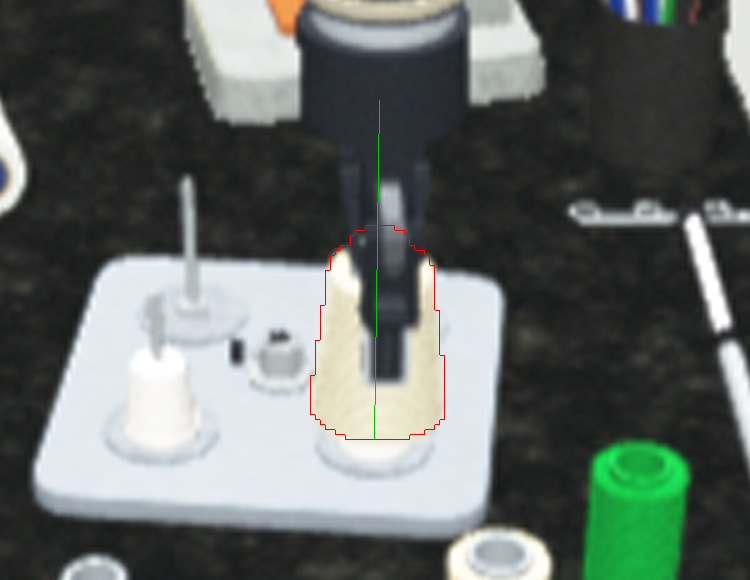

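Going on well, with no side force. Next I'll lower it the last stretch.

Request:
servo_tool(delta_pos=[[-0.002,0.007,0],[0,0.007,0],[0,0.003,0],[0,0,0]], dr=[[0,0,0.3],[0,0,0],[0,0,0],[0,0,0]], grip=[0,0,0,0])

```text
t: 9.28
tool_pos: [0.5695, 0.1373, 0.0667]
tool_rot: [-1.567, -0.0, -0.004]
contact_force: [0.8, 0.0, -2.1]
opening: 0.0551
```

Request:
servo_tool(delta_pos=[[0,0.003,0],[0,0.0,0]], dr=[[0,0,0],[0,0,0]], grip=[0,0])

```text
t: 9.52
tool_pos: [0.5702, 0.1374, 0.0654]
tool_rot: [-1.567, -0.001, -0.005]
contact_force: [-0.4, 0.8, 0.2]
opening: 0.0552
```

```bash
python3 - <<'E'
from h import *
chk("k","cone","h1",.048)
go(*SP["h1"],.065);lev()
E
```

```text
t 9.62 pos [0.5701 0.1374 0.0652] F [-2.1 -0.2  2. ] open 0.0555
world d [-0.0014 -0.0007 -0.0002] tool d [-0.0014  0.0002 -0.0007] rows 0.023722779049599466
level dr deg [-0.22 -0.13  0.2 ]
```

View pics/k_side.png

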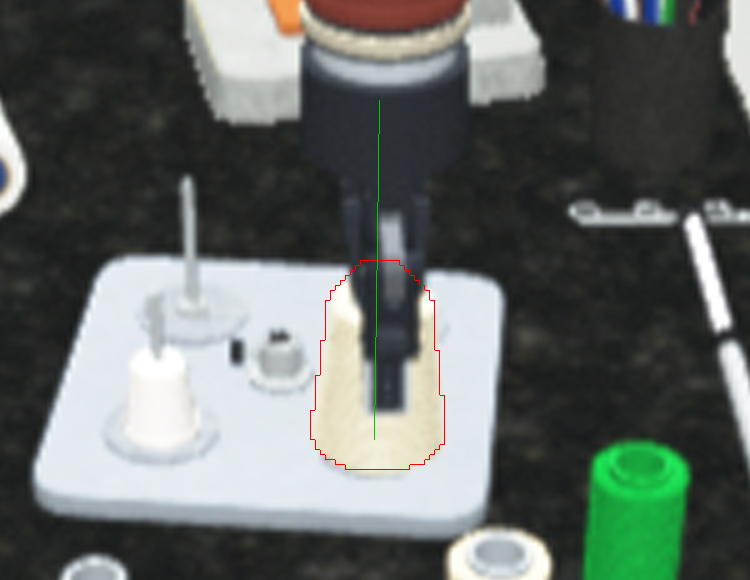

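Request:
servo_tool(delta_pos=[[0,0,0],[0,0,0],[0,0,0],[0,-0.01,0],[0,-0.03,0]], dr=[[0,0,0],[0,0,0],[0,0,0],[0,0,0],[0,0,0]], grip=[1,1,1,1,1])

```text
t: 10.25
tool_pos: [0.5682, 0.1371, 0.1034]
tool_rot: [-1.567, 0.003, -0.001]
contact_force: [-0.5, -1.0, 0.3]
opening: 0.0858
```

Request:
servo_tool(delta_pos=[[0,-0.05,0],[0,-0.05,0],[0.004,0,-0.05],[0.004,0,-0.06],[0.004,0,-0.06]], dr=[[0,0,0],[0,0,0],[0,0,0],[0,0,0],[0,0,0]], grip=[1,1,1,1,1])

```text
t: 10.88
tool_pos: [0.5831, -0.0337, 0.215]
tool_rot: [-1.567, -0.014, -0.004]
contact_force: [0.6, -0.0, -0.8]
opening: 0.0855
```

```bash
python3 - <<'E'
from h import *
go(.5883,-.3367,.2);lev()
chk("l","cone","h1",.048)
E
```

```text
t 10.88 pos [ 0.5831 -0.0337  0.215 ] F [ 0.6 -0.  -0.8] open 0.0855
world d [ 0.0052 -0.303  -0.015 ] tool d [ 0.0032  0.0141 -0.3031] rows 5.051390390838432
level dr deg [-0.19  0.35  0.68]
```

View pics/l_side.png

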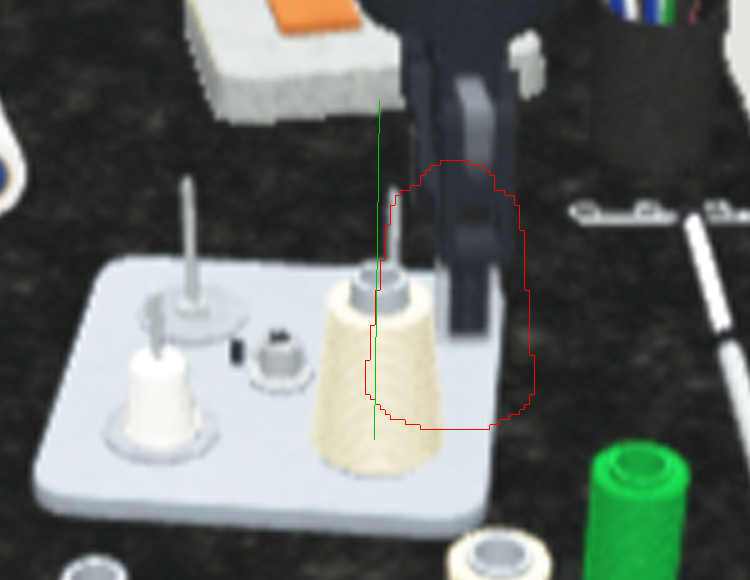

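Request:
servo_tool(delta_pos=[[0,0,-0.06],[0,0,-0.06],[0,0,-0.06],[0,0,-0.06],[0,0,-0.04]], dr=[[0,0.3,0.7],[0,0,0],[0,0,0],[0,0,0],[0,0,0]], grip=[1,1,1,1,1])

```text
t: 11.6
tool_pos: [0.5834, -0.3179, 0.2176]
tool_rot: [-1.568, -0.002, -0.003]
contact_force: [0.5, 0.3, -0.1]
opening: 0.0853
```

```bash
python3 - <<'E'
from h import *
go(.5883,-.3367,.046);lev()
E
```

```text
t 11.6 pos [ 0.5834 -0.3179  0.2176] F [ 0.5  0.3 -0.1] open 0.0853
world d [ 0.0049 -0.0188 -0.1716] tool d [ 0.0043  0.1715 -0.0192] rows 2.8588712119180775
level dr deg [-0.14 -0.05  0.2 ]
```

Request:
servo_tool(delta_pos=[[0.004,0.02,-0.015],[0,0.03,0],[0,0.02,0],[0,0,0],[0,0,0]], dr=[[0,0,0],[0,0,0],[0,0,0],[0,0,0],[0,0,0]], grip=[1,1,1,1,1])

```text
t: 12.22
tool_pos: [0.5897, -0.3349, 0.1494]
tool_rot: [-1.57, -0.004, -0.009]
contact_force: [-0.2, -0.8, 0.9]
opening: 0.0854
```

```bash
python3 - <<'E'
from h import *
go(.5883,-.3367,.046);lev()
look("side","m_side")
E
```

```text
t 12.22 pos [ 0.5897 -0.3349  0.1494] F [-0.2 -0.8  0.9] open 0.0854
world d [-0.0014 -0.0018 -0.1034] tool d [-0.0023  0.1034 -0.0019] rows 1.7232986617245043
level dr deg [-0.02 -0.2   0.45]
```

View pics/m_side.png

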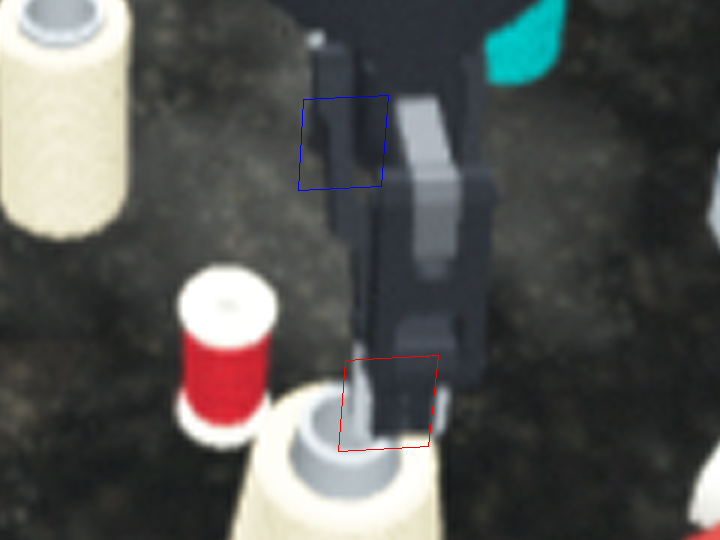

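Request:
servo_tool(delta_pos=[[-0.002,0.03,-0.002],[0,0.035,0],[-0.001,0.025,0],[0,0,0],[0,0,0]], dr=[[0,0,0.5],[0,0,0],[0,0,0],[0,0,0],[0,0,0]], grip=[1,1,1,1,1])

```text
t: 12.9
tool_pos: [0.5921, -0.3388, 0.0669]
tool_rot: [-1.579, -0.007, -0.01]
contact_force: [0.2, 0.1, -0.3]
opening: 0.0854
```

```bash
python3 - <<'E'
from h import *
go(.5883,-.3367,.046);lev()
look("side","n_side")
E
```

```text
t 12.9 pos [ 0.5921 -0.3388  0.0669] F [ 0.2  0.1 -0.3] open 0.0854
world d [-0.0038  0.0021 -0.0209] tool d [-0.0041  0.0209  0.0023] rows 0.3476105071372801
level dr deg [ 0.46 -0.09  0.62]
```

View pics/n_side.png

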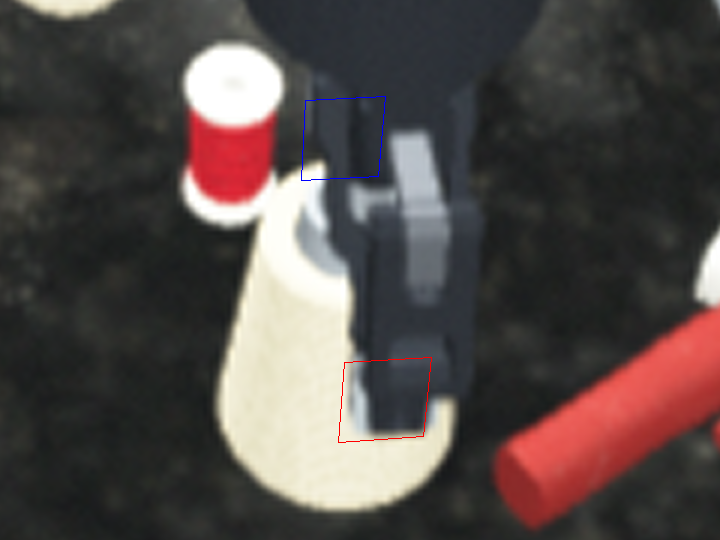

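Request:
servo_tool(delta_pos=[[-0.004,0.011,0.002],[-0.001,0.009,0],[0,0,0]], dr=[[0.3,0,0.6],[0,0,0],[0,0,0]], grip=[1,1,1])

```text
t: 13.32
tool_pos: [0.5881, -0.3375, 0.0483]
tool_rot: [-1.576, -0.001, -0.003]
contact_force: [-0.6, -0.1, 0.3]
opening: 0.0853
```

```bash
python3 - <<'E'
from h import *
go(.5883,-.3367,.046);lev()
E
```

```text
t 13.32 pos [ 0.5881 -0.3375  0.0483] F [-0.6 -0.1  0.3] open 0.0853
world d [ 0.0002  0.0008 -0.0023] tool d [0.0002 0.0023 0.0008] rows 0.03853054680044233
level dr deg [ 0.27 -0.09  0.16]
```

Request:
servo_tool(delta_pos=[[0,0.002,0],[0,0,0],[0,0,0],[0,0,0],[0,0,0]], dr=[[0,0,0],[0,0,0],[0,0,0],[0,0,0],[0,0,0]], grip=[0,0,0,0,0])

```text
t: 13.95
tool_pos: [0.5884, -0.3373, 0.0472]
tool_rot: [-1.575, -0.001, -0.004]
contact_force: [-0.9, 0.8, 0.5]
opening: 0.0554
```

Request:
servo_tool(delta_pos=[[0,-0.02,0],[0,-0.04,0],[0,-0.05,0],[0,-0.05,0],[0,0,0.03]], dr=[[0,0,0],[0,0,0],[0,0,0],[0,0,0],[0,0,0]], grip=[0,0,0,0,0])

```text
t: 14.58
tool_pos: [0.5876, -0.3075, 0.2153]
tool_rot: [-1.576, -0.0, -0.007]
contact_force: [1.2, 0.5, -0.9]
opening: 0.0553
```

```bash
python3 - <<'E'
from h import *
go(*SP["h2"],.2);lev()
E
```

```text
t 14.57 pos [ 0.5876 -0.3075  0.2153] F [ 1.2  0.5 -0.9] open 0.0553
world d [-0.1228  0.4595 -0.0153] tool d [-0.1248  0.0126  0.459 ] rows 7.650692711918486
level dr deg [ 0.27 -0.24  0.25]
```

Request:
servo_tool(delta_pos=[[-0.015,0,0.055],[-0.016,0,0.06],[-0.016,0,0.06],[-0.016,0,0.06],[-0.016,0,0.06]], dr=[[0,0,0],[0,0,0],[0,0,0],[0,0,0],[0,0,0]], grip=[0,0,0,0,0])

```text
t: 15.2
tool_pos: [0.5068, -0.0083, 0.2121]
tool_rot: [-1.573, 0.003, -0.008]
contact_force: [0.9, 0.4, -0.5]
opening: 0.0552
```

```bash
python3 - <<'E'
from h import *
go(*SP["h2"],.2);lev()
E
```

```text
t 15.2 pos [ 0.5068 -0.0083  0.2121] F [ 0.9  0.4 -0.5] open 0.0552
world d [-0.042   0.1603 -0.0121] tool d [-0.0431  0.0116  0.16  ] rows 2.666410896207278
level dr deg [ 0.12 -0.4   0.18]
```

Request:
servo_tool(delta_pos=[[-0.012,0.003,0.05],[-0.012,0.003,0.05],[-0.01,0,0.03],[-0.005,0,0.015],[0,0,0]], dr=[[0,-0.4,0],[0,0,0],[0,0,0],[0,0,0],[0,0,0]], grip=[0,0,0,0,0])

```text
t: 15.82
tool_pos: [0.4585, 0.1474, 0.2015]
tool_rot: [-1.572, -0.005, 0.01]
contact_force: [0.6, -0.8, -2.0]
opening: 0.0553
```

```bash
python3 - <<'E'
from h import *
go(*SP["h2"],.2);lev()
chk("o","cone","h2",.047)
E
```

```text
t 15.82 pos [0.4585 0.1474 0.2015] F [ 0.6 -0.8 -2. ] open 0.0553
world d [ 0.0063  0.0046 -0.0015] tool d [0.0063 0.0014 0.0045] rows 0.10555279688138006
level dr deg [ 0.06  0.55 -0.17]
```

View pics/o_side.png

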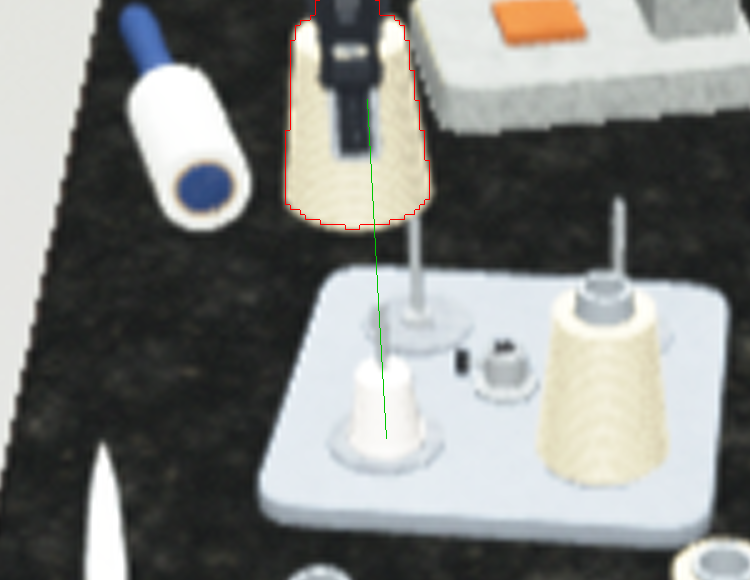

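Request:
servo_tool(delta_pos=[[0.0055,0,0.0045],[0,0.02,0],[0,0.03,0],[0,0.025,0],[0,0,0]], dr=[[0,0.5,0],[0,0,0],[0,0,0],[0,0,0],[0,0,0]], grip=[0,0,0,0,0])

```text
t: 16.55
tool_pos: [0.4648, 0.148, 0.1206]
tool_rot: [-1.573, 0.01, -0.001]
contact_force: [-1.0, -0.4, -1.7]
opening: 0.0553
```

```bash
python3 - <<'E'
from h import *
go(*SP["h2"],.0645);lev()
chk("p","cone","h2",.047)
E
```

```text
t 16.55 pos [0.4648 0.148  0.1206] F [-1.  -0.4 -1.7] open 0.0553
world d [ 0.      0.004  -0.0561] tool d [0.0003 0.056  0.0042] rows 0.9340183271389562
level dr deg [ 0.14 -0.4  -0.32]
```

View pics/p_side.png

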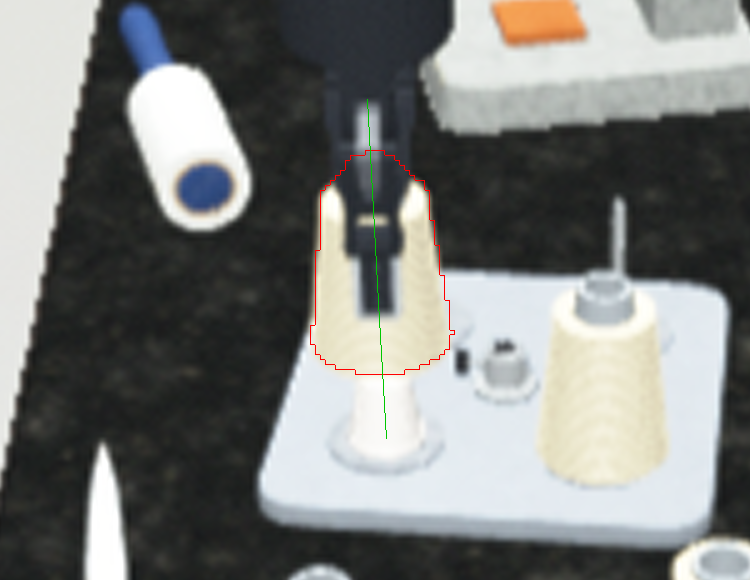

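View pics/p_top.png

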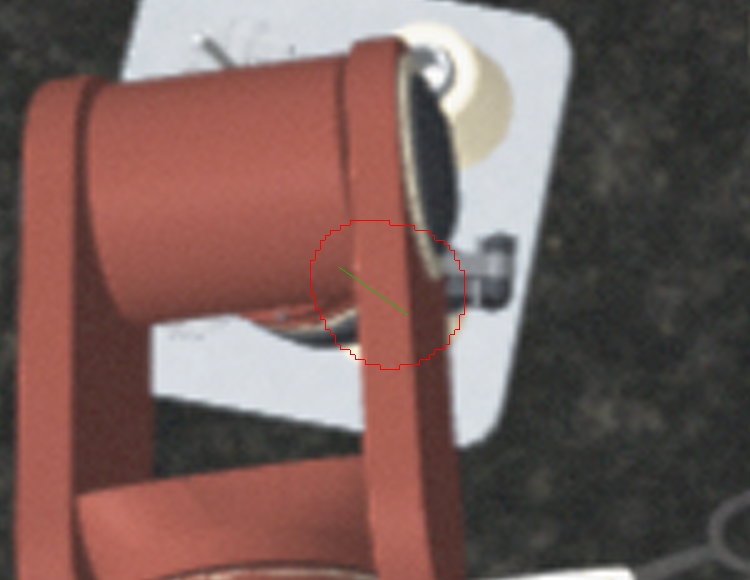

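Request:
servo_tool(delta_pos=[[0,0,0.004],[0,0.018,0],[0,0.018,0],[0,0,0]], dr=[[0,-0.3,-0.3],[0,0,0],[0,0,0],[0,0,0]], grip=[0,0,0,0])

```text
t: 17.15
tool_pos: [0.4692, 0.1531, 0.0886]
tool_rot: [-1.571, -0.008, -0.01]
contact_force: [-0.4, -0.7, -1.8]
opening: 0.055
```

```bash
python3 - <<'E'
from h import *
go(*SP["h2"],.0645);lev()
chk("q","cone","h2",.047)
E
```

```text
t 17.15 pos [0.4692 0.1531 0.0886] F [-0.4 -0.7 -1.8] open 0.055
world d [-0.0044 -0.0011 -0.0241] tool d [-0.0047  0.024  -0.0011] rows 0.400092609707063
level dr deg [ 0.03 -0.06  0.65]
```

View pics/q_side.png

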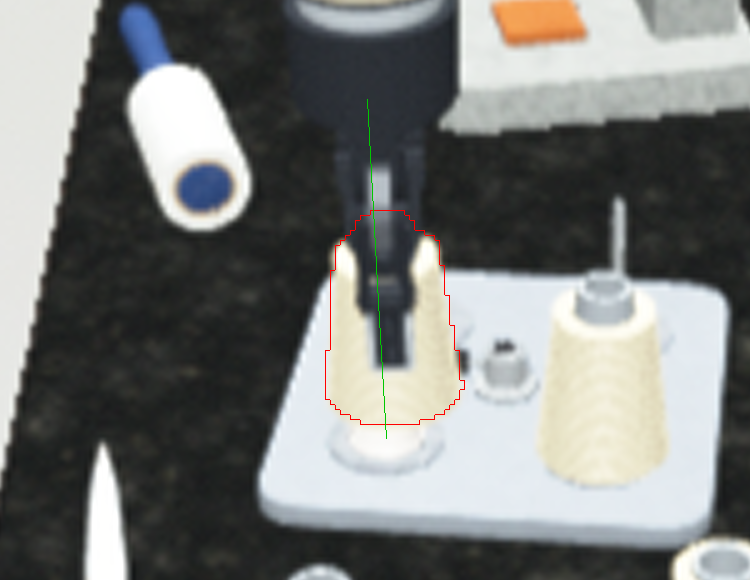

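Request:
servo_tool(delta_pos=[[-0.005,0.003,-0.001],[-0.001,0.009,0],[0,0.007,0],[0,0,0]], dr=[[0,0,0.6],[0,0,0],[0,0,0],[0,0,0]], grip=[0,0,0,0])

```text
t: 17.75
tool_pos: [0.465, 0.1524, 0.0714]
tool_rot: [-1.57, -0.004, -0.005]
contact_force: [-0.2, -0.1, -1.4]
opening: 0.0553
```

```bash
python3 - <<'E'
from h import *
go(*SP["h2"],.0645);lev()
E
```

```text
t 17.75 pos [0.465  0.1524 0.0714] F [-0.2 -0.1 -1.4] open 0.0553
world d [-0.0002 -0.0004 -0.0069] tool d [-0.0003  0.0069 -0.0004] rows 0.11448941296836178
level dr deg [-0.02 -0.06  0.34]
```

Request:
servo_tool(delta_pos=[[0,0.004,0],[0,0.003,0],[0,0.002,0],[0,0,0]], dr=[[0,0,0.3],[0,0,0],[0,0,0],[0,0,0]], grip=[0,0,0,0])

```text
t: 18.25
tool_pos: [0.4664, 0.1525, 0.0643]
tool_rot: [-1.571, -0.0, -0.002]
contact_force: [-0.0, -1.2, -1.2]
opening: 0.0552
```

```bash
python3 - <<'E'
from h import *
go(*SP["h2"],.0645);lev()
chk("r","cone","h2",.047)
E
```

```text
t 18.25 pos [0.4664 0.1525 0.0643] F [-0.  -1.2 -1.2] open 0.0552
world d [-0.0016 -0.0005  0.0002] tool d [-0.0016 -0.0002 -0.0005] rows 0.02631274907868594
level dr deg [-0.01 -0.06  0.08]
```

View pics/r_side.png

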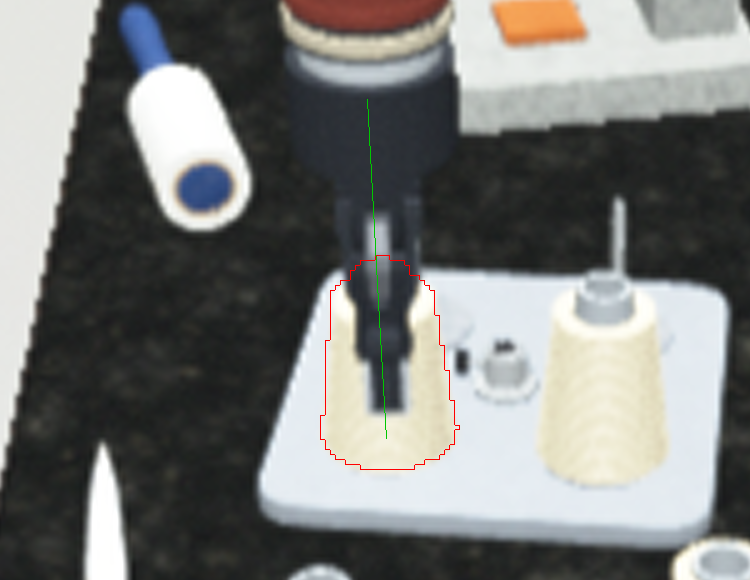

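Request:
servo_tool(delta_pos=[[-0.001,0.002,0],[0,0.001,0],[0,0,0]], dr=[[0,0,0],[0,0,0],[0,0,0]], grip=[0,0,0])

```text
t: 18.73
tool_pos: [0.4674, 0.1525, 0.0642]
tool_rot: [-1.571, -0.004, -0.005]
contact_force: [-1.5, 0.7, 0.4]
opening: 0.0549
```

Touching the pad; release and lift. Then to tube A at (0.606,-0.038).

Request:
servo_tool(delta_pos=[[0,0,0],[0,0,0],[0,0,0],[0,-0.01,0],[0,-0.03,0]], dr=[[0,0,0],[0,0,0],[0,0,0],[0,0,0],[0,0,0]], grip=[1,1,1,1,1])

```text
t: 19.35
tool_pos: [0.4651, 0.1522, 0.1022]
tool_rot: [-1.571, 0.0, -0.001]
contact_force: [0.5, -0.5, -0.4]
opening: 0.0852
```

Request:
servo_tool(delta_pos=[[0,-0.05,0],[0,-0.06,0],[0,-0.02,0],[0.02,0,-0.04],[0.03,0,-0.045]], dr=[[0,0,0],[0,0,0],[0,0,0],[0,0,0],[0,0,0]], grip=[1,1,1,1,1])

```text
t: 19.98
tool_pos: [0.5168, 0.0683, 0.2449]
tool_rot: [-1.57, -0.014, -0.005]
contact_force: [0.1, 0.5, -0.3]
opening: 0.0855
```

```bash
python3 - <<'E'
from h import *
go(.6063,-.0378,.2);lev()
chk("s","cone","h2",.047)
E
```

```text
t 19.98 pos [0.5168 0.0683 0.2449] F [ 0.1  0.5 -0.3] open 0.0855
world d [ 0.0895 -0.1061 -0.0449] tool d [ 0.0883  0.0458 -0.1067] rows 1.7778262219588057
level dr deg [-0.07  0.33  0.71]
```

View pics/s_side.png

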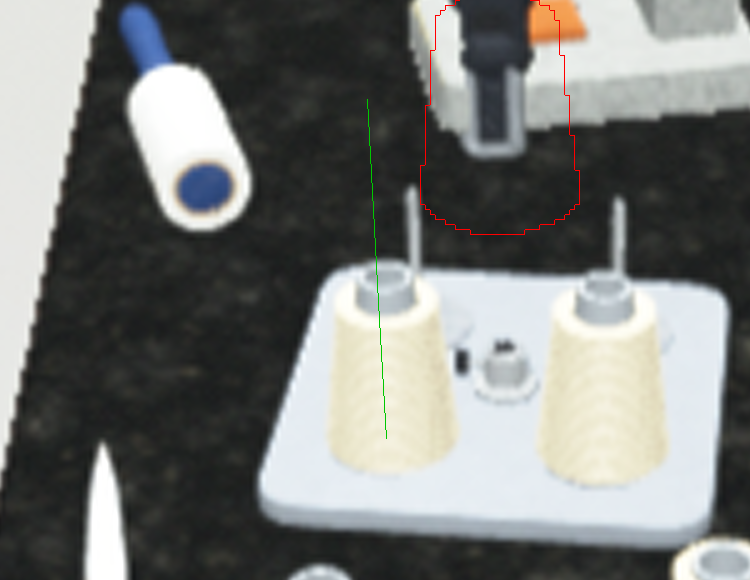

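Request:
servo_tool(delta_pos=[[0.035,0.01,-0.045],[0.035,0.015,-0.04],[0.014,0.015,-0.018],[0,0,0],[0,0,0]], dr=[[0,0.3,0.7],[0,0,0],[0,0,0],[0,0,0],[0,0,0]], grip=[1,1,1,1,1])

```text
t: 20.7
tool_pos: [0.6039, -0.038, 0.2072]
tool_rot: [-1.569, 0.002, -0.006]
contact_force: [-0.3, 0.2, 0.3]
opening: 0.0855
```

```bash
python3 - <<'E'
from h import *
go(.6063,-.0378,.044);lev()
E
```

```text
t 20.7 pos [ 0.6039 -0.038   0.2072] F [-0.3  0.2  0.3] open 0.0855
world d [ 0.0024  0.0002 -0.1632] tool d [ 2.000e-03  1.632e-01 -1.000e-04] rows 2.7202765562749933
level dr deg [-0.12 -0.31  0.13]
```

Request:
servo_tool(delta_pos=[[0.001,0.03,0],[0,0.035,0],[0,0.03,0],[0,0,0],[0,0,0]], dr=[[0,-0.3,0.1],[0,0,0],[0,0,0],[0,0,0],[0,0,0]], grip=[1,1,1,1,1])

```text
t: 21.32
tool_pos: [0.6063, -0.0323, 0.118]
tool_rot: [-1.569, -0.014, -0.004]
contact_force: [0.3, -0.2, 0.5]
opening: 0.0854
```

```bash
python3 - <<'E'
from h import *
go(.6063,-.0378,.044);lev()
look("side","u_side")
E
```

```text
t 21.32 pos [ 0.6063 -0.0323  0.118 ] F [ 0.3 -0.2  0.5] open 0.0854
world d [-0.     -0.0055 -0.074 ] tool d [-0.0009  0.074  -0.0056] rows 1.2335375880762431
level dr deg [-0.09  0.36  0.62]
```

View pics/u_side.png

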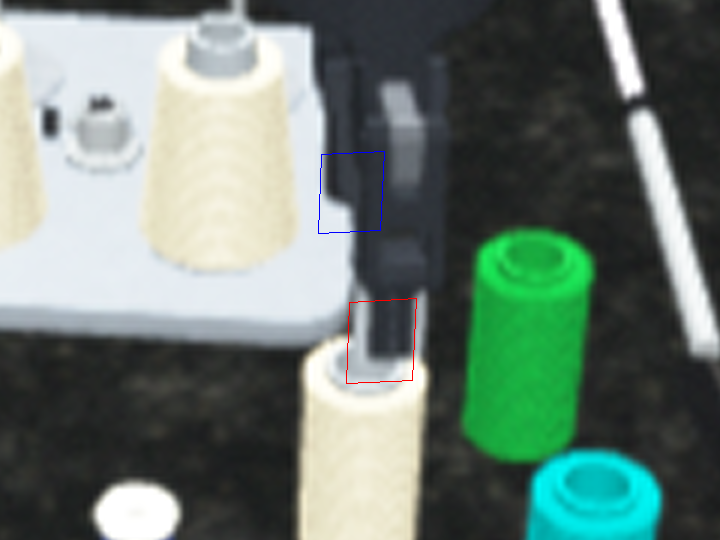

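Request:
servo_tool(delta_pos=[[-0.001,0,-0.006],[0,0.025,0],[-0.001,0.025,0],[-0.001,0.015,0],[0,0,0]], dr=[[0,0.3,0.6],[0,0,0],[0,0,0],[0,0,0],[0,0,0]], grip=[1,1,1,1,1])

```text
t: 22.0
tool_pos: [0.6082, -0.0405, 0.0592]
tool_rot: [-1.572, -0.009, -0.009]
contact_force: [-0.4, 0.5, 0.8]
opening: 0.0851
```

```bash
python3 - <<'E'
from h import *
go(.6063,-.0378,.044);lev()
look("side","v_side")
E
```

```text
t 22.0 pos [ 0.6082 -0.0405  0.0592] F [-0.4  0.5  0.8] open 0.0851
world d [-0.0019  0.0027 -0.0152] tool d [-0.0021  0.0152  0.0027] rows 0.2526720754815478
level dr deg [ 0.06 -0.01  0.64]
```

View pics/v_side.png

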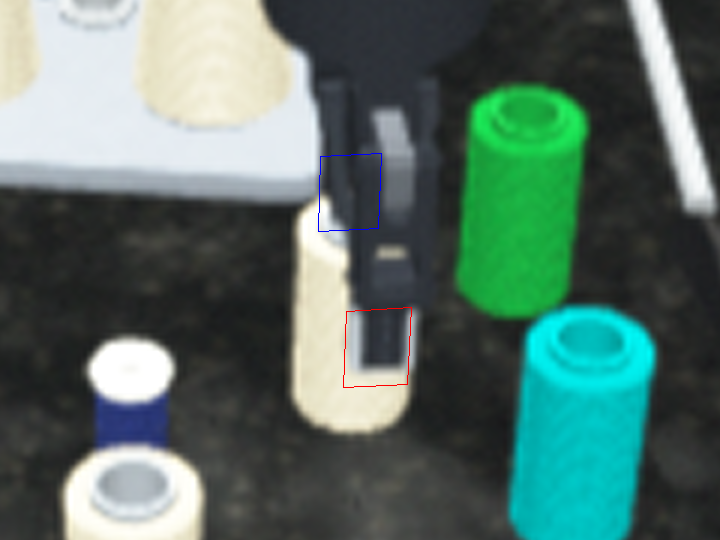

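Request:
servo_tool(delta_pos=[[-0.004,0.007,0.002],[-0.001,0.008,0],[0,0,0]], dr=[[0,0,0.6],[0,0,0],[0,0,0]], grip=[1,1,1])

```text
t: 22.42
tool_pos: [0.6053, -0.0388, 0.0466]
tool_rot: [-1.573, -0.004, -0.004]
contact_force: [-0.2, -0.6, -0.1]
opening: 0.0855
```

Request:
servo_tool(delta_pos=[[0,0,0],[0,0,0],[0,0,0],[0,0,0],[0,0,0]], dr=[[0,0,0],[0,0,0],[0,0,0],[0,0,0],[0,0,0]], grip=[0,0,0,0,0])

```text
t: 23.05
tool_pos: [0.606, -0.0387, 0.0474]
tool_rot: [-1.573, -0.006, -0.005]
contact_force: [0.7, 0.7, -0.5]
opening: 0.0409
```

Request:
servo_tool(delta_pos=[[0,-0.02,0],[0,-0.04,0],[0,-0.05,0],[0,-0.05,0],[0,0,0]], dr=[[0,0,0],[0,0,0],[0,0,0],[0,0,0],[0,0,0]], grip=[0,0,0,0,0])

```text
t: 23.68
tool_pos: [0.6047, -0.0386, 0.2172]
tool_rot: [-1.574, -0.007, -0.007]
contact_force: [0.5, 0.2, -0.3]
opening: 0.041
```

```bash
python3 - <<'E'
from h import *
go(*SP["bL"],.23);lev()
look("side","w_side")
E
```

```text
t 23.68 pos [ 0.6047 -0.0386  0.2172] F [ 0.5  0.2 -0.3] open 0.041
world d [-0.0206  0.2791  0.0128] tool d [-0.0205 -0.0138  0.279 ] rows 4.650753292767589
level dr deg [ 0.18 -0.    0.51]
```

View pics/w_side.png

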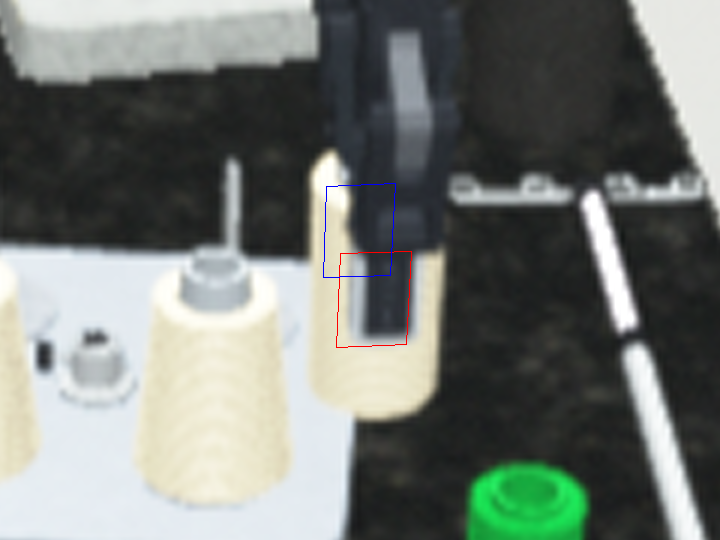

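Request:
servo_tool(delta_pos=[[-0.003,0,0.05],[-0.004,0,0.06],[-0.005,0,0.06],[-0.004,0,0.06],[-0.003,0,0.035]], dr=[[0,0,0.5],[0,0,0],[0,0,0],[0,0,0],[0,0,0]], grip=[0,0,0,0,0])

```text
t: 24.35
tool_pos: [0.5803, 0.2305, 0.2062]
tool_rot: [-1.575, 0.019, 0.008]
contact_force: [-0.0, -0.6, -0.9]
opening: 0.0411
```

Request:
servo_tool(delta_pos=[[0,0,0],[0,0,0]], dr=[[0,0,0],[0,0,0]], grip=[0,0])

```text
t: 24.6
tool_pos: [0.5779, 0.2321, 0.2028]
tool_rot: [-1.577, 0.02, 0.015]
contact_force: [-0.2, -0.1, -0.9]
opening: 0.041
```

```bash
python3 - <<'E'
from h import *
go(*SP["bL"],.2);lev()
chk("x","tube","bL",.047)
E
```

```text
t 24.6 pos [0.5779 0.2321 0.2028] F [-0.2 -0.1 -0.9] open 0.041
world d [ 0.0062  0.0084 -0.0028] tool d [0.0062 0.0026 0.0085] rows 0.1409308867065675
level dr deg [ 0.37 -0.18 -1.3 ]
```

View pics/x_side.png

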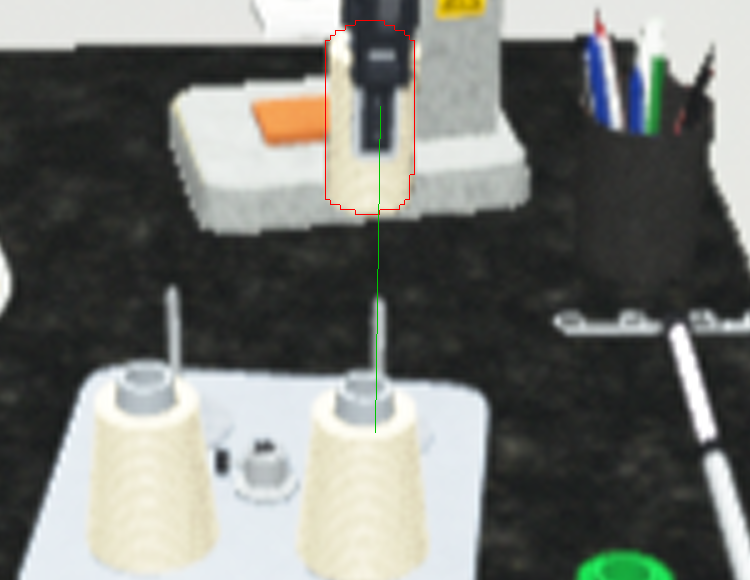

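Request:
servo_tool(delta_pos=[[0.006,0,0.008],[0,0.015,0],[0,0.015,0],[0,0,0]], dr=[[0.2,-0.2,-1.3],[0,0,0],[0,0,0],[0,0,0]], grip=[0,0,0,0])

```text
t: 25.2
tool_pos: [0.5849, 0.2373, 0.1699]
tool_rot: [-1.574, 0.003, -0.004]
contact_force: [0.6, 1.2, -0.7]
opening: 0.0411
```

```bash
python3 - <<'E'
from h import *
go(*SP["bL"],.064);lev()
chk("y","tube","bL",.047)
E
```

```text
t 25.2 pos [0.5849 0.2373 0.1699] F [ 0.6  1.2 -0.7] open 0.0411
world d [-0.0008  0.0032 -0.1059] tool d [-0.0009  0.1059  0.0036] rows 1.7655873645748117
level dr deg [ 0.17 -0.25  0.04]
```

View pics/y_side.png

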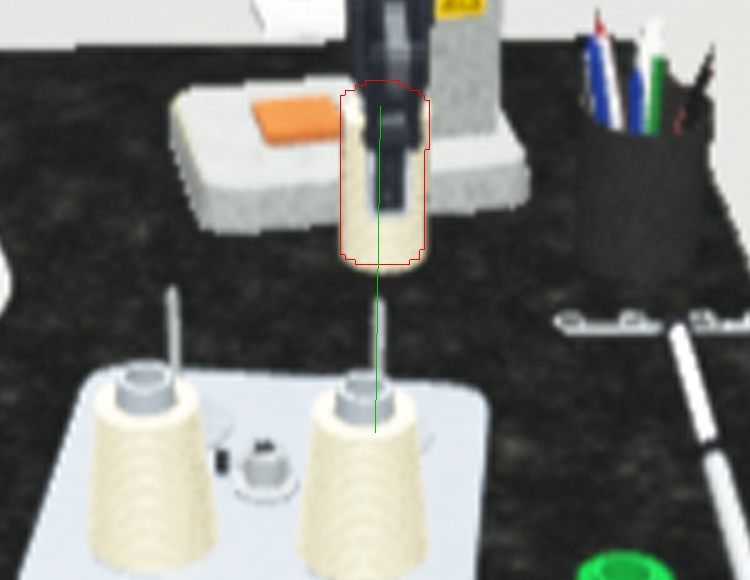

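View pics/y_top.png

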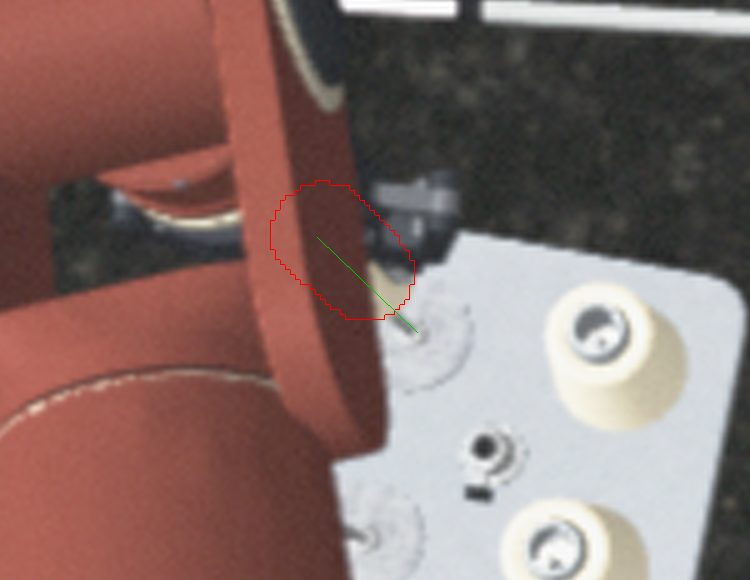

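Request:
servo_tool(delta_pos=[[-0.001,0.005,0.0035],[0,0.015,0],[0,0.01,0],[0,0,0]], dr=[[0.15,-0.2,0],[0,0,0],[0,0,0],[0,0,0]], grip=[0,0,0,0])

```text
t: 25.8
tool_pos: [0.5851, 0.2416, 0.1403]
tool_rot: [-1.57, -0.003, -0.004]
contact_force: [0.2, -0.3, -1.1]
opening: 0.0407
```

```bash
python3 - <<'E'
from h import *
go(*SP["bL"],.064);lev()
chk("z","tube","bL",.047)
E
```

```text
t 25.8 pos [0.5851 0.2416 0.1403] F [ 0.2 -0.3 -1.1] open 0.0407
world d [-0.001  -0.0011 -0.0763] tool d [-0.0014  0.0763 -0.0012] rows 1.2722235293181623
level dr deg [-0.05 -0.01  0.26]
```

View pics/z_side.png

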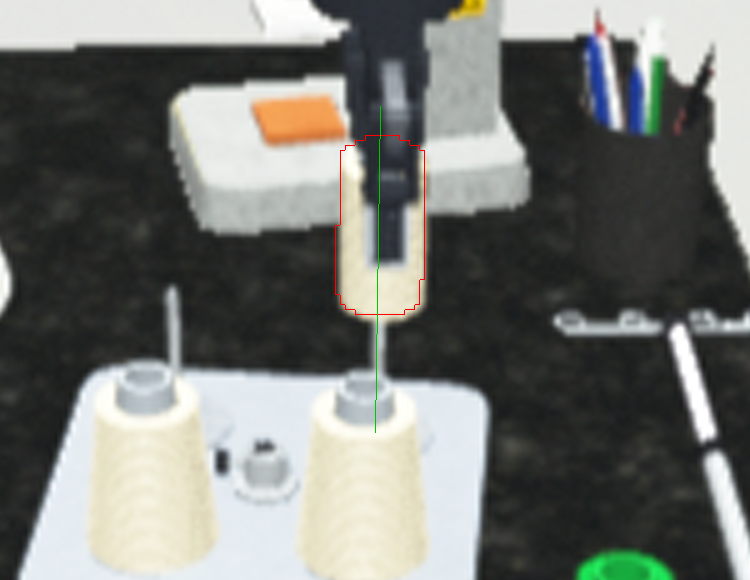

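View pics/z_top.png

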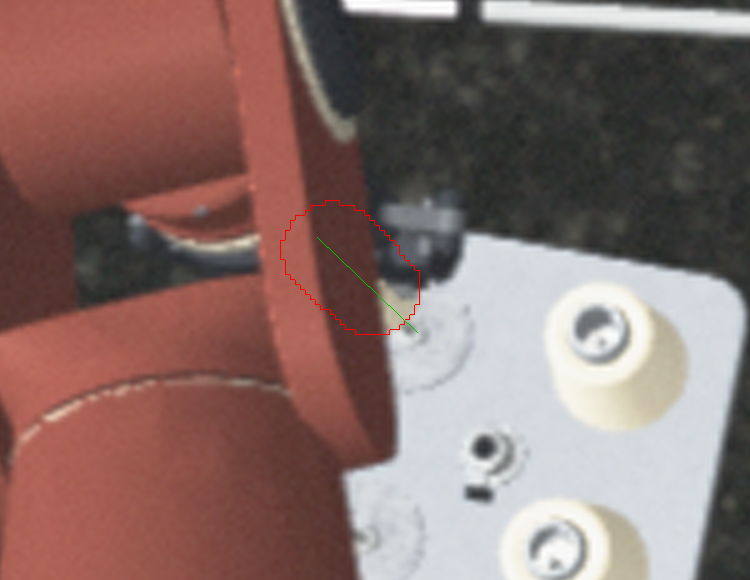

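Aligned over the pin; lowering.

Request:
servo_tool(delta_pos=[[-0.001,0.015,-0.001],[0,0.02,0],[-0.001,0.02,0],[0,0.006,0],[0,0,0]], dr=[[0,0,0.3],[0,0,0.2],[0,0,0],[0,0,0],[0,0,0]], grip=[0,0,0,0,0])

```text
t: 26.52
tool_pos: [0.5832, 0.2405, 0.0754]
tool_rot: [-1.57, 0.004, 0.003]
contact_force: [-0.1, 0.2, -0.5]
opening: 0.0411
```

```bash
python3 - <<'E'
from h import *
go(*SP["bL"],.064);lev()
chk("aa","tube","bL",.047)
E
```

```text
t 26.52 pos [0.5832 0.2405 0.0754] F [-0.1  0.2 -0.5] open 0.0411
world d [ 0.0009 -0.     -0.0114] tool d [ 0.001   0.0114 -0.    ] rows 0.1907500898053345
level dr deg [-0.06 -0.03 -0.25]
```

View pics/aa_side.png

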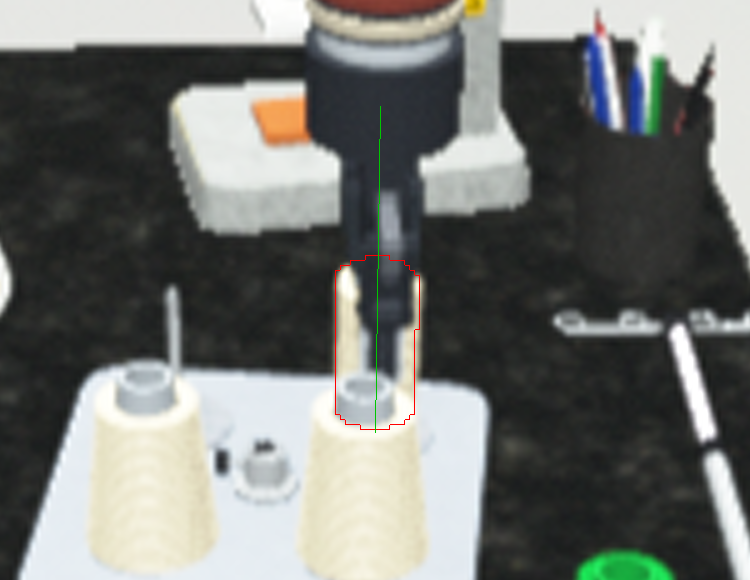

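Request:
servo_tool(delta_pos=[[0,0.005,0],[0,0.005,0],[0,0.003,0],[0,0,0]], dr=[[0,0,-0.2],[0,0,0],[0,0,0],[0,0,0]], grip=[0,0,0,0])

```text
t: 27.12
tool_pos: [0.5851, 0.2411, 0.0647]
tool_rot: [-1.568, -0.003, -0.004]
contact_force: [-0.2, 0.2, -0.7]
opening: 0.0412
```

Request:
servo_tool(delta_pos=[[0,0.002,0],[0,0.002,0],[0,0,0]], dr=[[0,0,0],[0,0,0],[0,0,0]], grip=[0,0,0])

```text
t: 27.5
tool_pos: [0.5862, 0.2414, 0.0645]
tool_rot: [-1.569, -0.004, -0.004]
contact_force: [0.5, -0.1, -0.9]
opening: 0.0413
```

Request:
servo_tool(delta_pos=[[-0.002,0.003,-0.001],[0,0.002,0]], dr=[[0,0,0.2],[0,0,0]], grip=[0,0])

```text
t: 27.75
tool_pos: [0.5869, 0.2414, 0.0639]
tool_rot: [-1.566, -0.006, -0.006]
contact_force: [-6.5, -2.6, 9.7]
opening: 0.0409
```

```bash
python3 - <<'E'
from h import *
go(*SP["bL"],.064);lev()
chk("ab","tube","bL",.047)
E
```

```text
t 27.75 pos [0.5869 0.2414 0.0639] F [-6.5 -2.6  9.7] open 0.0409
world d [-0.0028 -0.0009  0.0001] tool d [-0.0028 -0.0002 -0.0009] rows 0.04737492261644137
level dr deg [-0.25  0.    0.46]
```

View pics/ab_side.png

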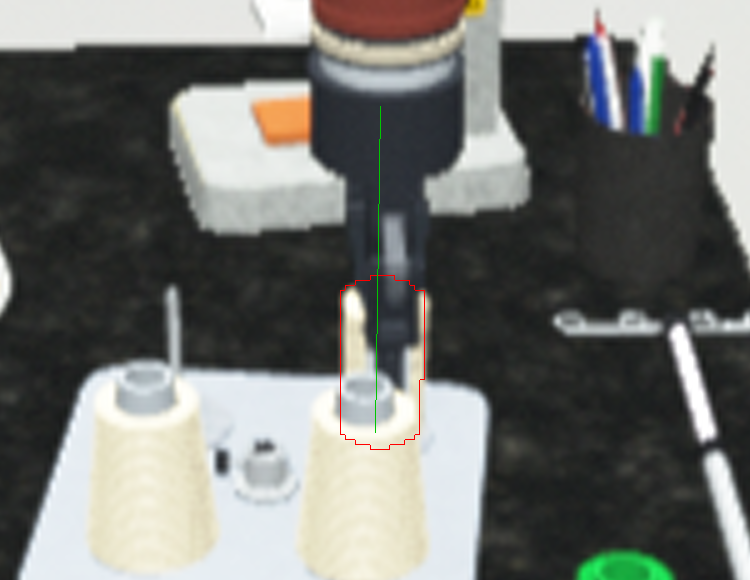

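On the pad (upward force about 10 N). I'll release, lift and go for tube B at (0.522,-0.165).

Request:
servo_tool(delta_pos=[[0,0,0],[0,0,0],[0,0,0],[0,0,0],[0,-0.02,0]], dr=[[0,0,0],[0,0,0],[0,0,0],[0,0,0],[0,0,0]], grip=[1,1,1,1,1])

```text
t: 28.48
tool_pos: [0.5849, 0.2407, 0.0814]
tool_rot: [-1.568, -0.002, -0.003]
contact_force: [-0.3, 0.6, 1.1]
opening: 0.0855
```

Request:
servo_tool(delta_pos=[[0,-0.04,0],[0,-0.05,0],[0,-0.05,0],[0,0,-0.04],[-0.01,0,-0.06]], dr=[[0,0,0],[0,0,0],[0,0,0],[0,0,0],[0,0,0]], grip=[1,1,1,1,1])

```text
t: 29.1
tool_pos: [0.5766, 0.1415, 0.2359]
tool_rot: [-1.565, -0.017, -0.007]
contact_force: [0.5, -0.8, 0.7]
opening: 0.0857
```

Request:
servo_tool(delta_pos=[[-0.01,0,-0.06],[-0.01,0,-0.06],[-0.01,0,-0.06],[-0.01,0,-0.06],[-0.01,0,-0.05]], dr=[[0,0,0],[0,0,0],[0,0,0],[0,0,0],[0,0,0]], grip=[1,1,1,1,1])

```text
t: 29.72
tool_pos: [0.5279, -0.1575, 0.2444]
tool_rot: [-1.569, -0.03, -0.018]
contact_force: [0.5, -0.4, 0.3]
opening: 0.0854
```

```bash
python3 - <<'E'
from h import *
go(.5222,-.1655,.044);lev()
chk("ac","tube","bL",.047)
E
```

```text
t 29.73 pos [ 0.5279 -0.1575  0.2444] F [ 0.5 -0.4  0.3] open 0.0854
world d [-0.0057 -0.008  -0.2004] tool d [-0.0118  0.2001 -0.0083] rows 3.334652799103965
level dr deg [-0.11  0.47  1.75]
```

View pics/ac_side.png

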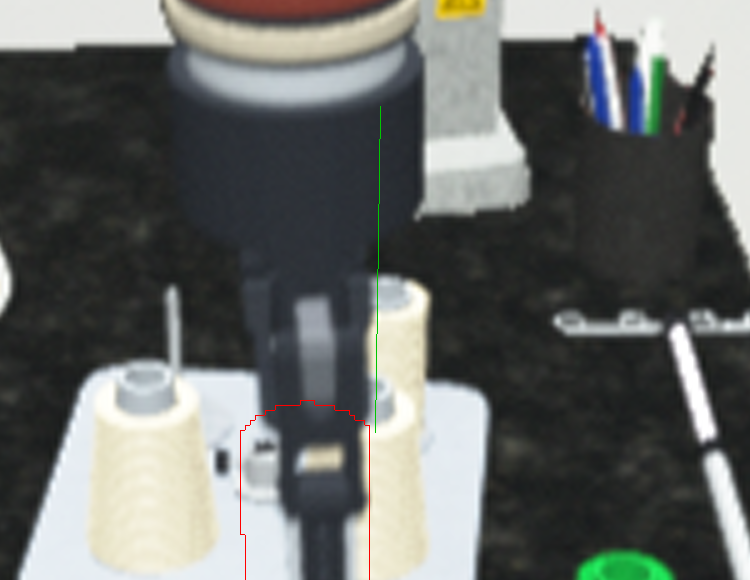

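View pics/ac_top.png

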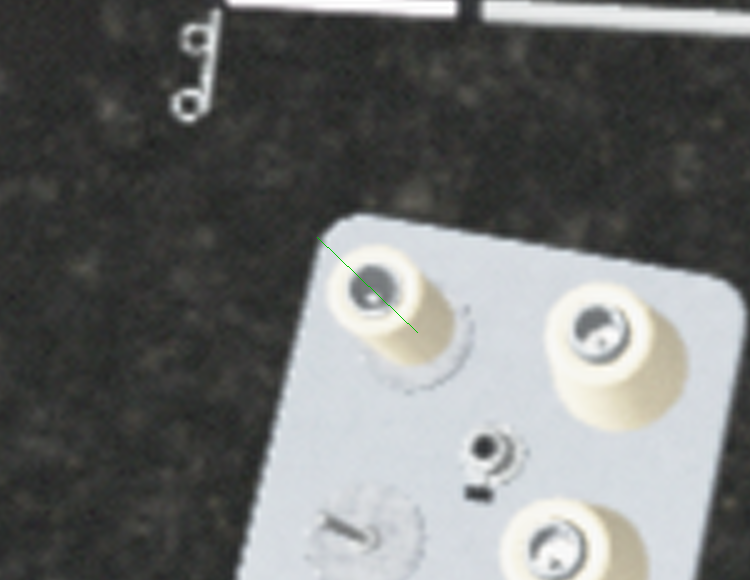

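Request:
servo_tool(delta_pos=[[-0.006,0,-0.008],[0,0.03,0],[0,0.04,0],[0,0.03,0],[0,0,0]], dr=[[0,0.5,1.7],[0,0,0],[0,0,0],[0,0,0],[0,0,0]], grip=[1,1,1,1,1])

```text
t: 30.45
tool_pos: [0.5234, -0.1656, 0.1472]
tool_rot: [-1.573, -0.0, -0.003]
contact_force: [-0.5, 0.5, -0.2]
opening: 0.0851
```

```bash
python3 - <<'E'
from h import *
go(.5222,-.1655,.044);lev()
look("side","ad_side")
E
```

```text
t 30.45 pos [ 0.5234 -0.1656  0.1472] F [-0.5  0.5 -0.2] open 0.0851
world d [-1.200e-03  1.000e-04 -1.032e-01] tool d [-0.0014  0.1032  0.0003] rows 1.7196371843185931
level dr deg [ 0.11 -0.11  0.11]
```

View pics/ad_side.png

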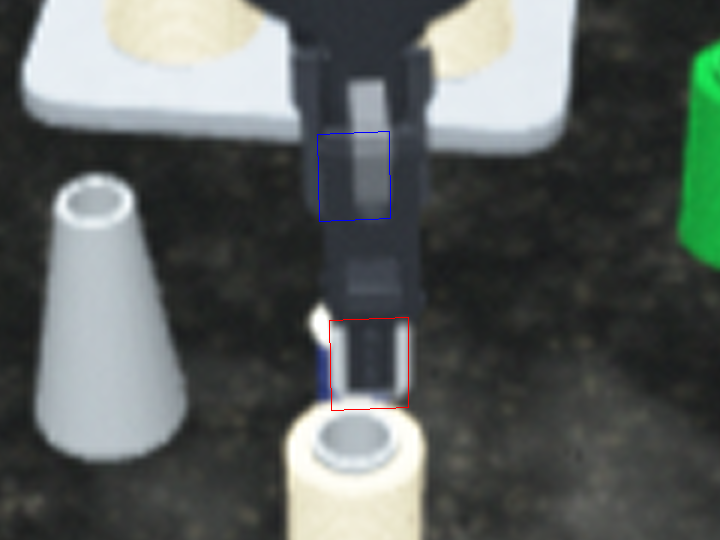

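Request:
servo_tool(delta_pos=[[-0.002,0.025,0],[-0.001,0.035,0],[-0.001,0.03,0],[0,0,0]], dr=[[0,0,0.3],[0,0,0.3],[0,0,0],[0,0,0]], grip=[1,1,1,1])

```text
t: 31.0
tool_pos: [0.5279, -0.1675, 0.0681]
tool_rot: [-1.581, -0.008, -0.005]
contact_force: [-0.5, -0.5, -0.0]
opening: 0.0856
```

```bash
python3 - <<'E'
from h import *
go(.5222,-.1655,.044);lev()
look("side","ae_side")
E
```

```text
t 31.0 pos [ 0.5279 -0.1675  0.0681] F [-0.5 -0.5 -0. ] open 0.0856
world d [-0.0057  0.002  -0.0241] tool d [-0.0059  0.024   0.0023] rows 0.39988716674100916
level dr deg [0.61 0.11 0.47]
```

View pics/ae_side.png

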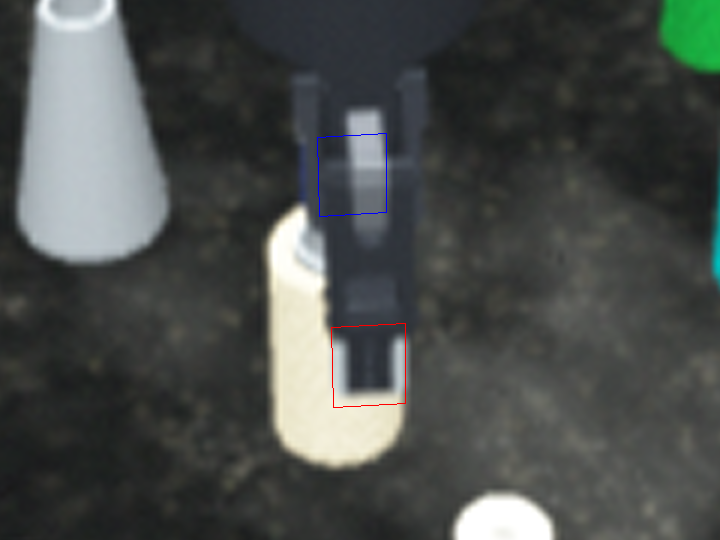

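Request:
servo_tool(delta_pos=[[-0.006,0.008,0.002],[-0.001,0.008,0],[-0.001,0.006,0],[0,0,0]], dr=[[0.5,0,0.5],[0,0,0],[0,0,0],[0,0,0]], grip=[1,1,1,1])

```text
t: 31.55
tool_pos: [0.5245, -0.1676, 0.0522]
tool_rot: [-1.577, -0.01, -0.006]
contact_force: [-0.4, -0.6, -0.6]
opening: 0.0853
```

```bash
python3 - <<'E'
from h import *
go(.5222,-.1655,.044);lev()
E
```

```text
t 31.55 pos [ 0.5245 -0.1676  0.0522] F [-0.4 -0.6 -0.6] open 0.0853
world d [-0.0023  0.0021 -0.0082] tool d [-0.0023  0.0082  0.0021] rows 0.13664354325248262
level dr deg [0.38 0.14 0.59]
```

Request:
servo_tool(delta_pos=[[-0.004,0.006,0.002],[0,0.002,0],[0,0,0]], dr=[[0.3,0,0.5],[0,0,0],[0,0,0]], grip=[1,1,1])

```text
t: 31.92
tool_pos: [0.5203, -0.1656, 0.0437]
tool_rot: [-1.572, -0.003, 0.001]
contact_force: [0.2, 0.3, 0.6]
opening: 0.0853
```

Request:
servo_tool(delta_pos=[[0,0,0],[0,0,0],[0,0,0],[0,0,0],[0,0,0]], dr=[[0,0,0],[0,0,0],[0,0,0],[0,0,0],[0,0,0]], grip=[0,0,0,0,0])

```text
t: 32.55
tool_pos: [0.5207, -0.1658, 0.0442]
tool_rot: [-1.572, -0.003, 0.0]
contact_force: [-0.5, 0.1, 0.2]
opening: 0.0416
```

Request:
servo_tool(delta_pos=[[0,-0.02,0],[0,-0.04,0],[0,-0.05,0],[0,-0.05,0],[0,-0.01,0.03]], dr=[[0,0,0],[0,0,0],[0,0,0],[0,0,0],[0,0,0]], grip=[0,0,0,0,0])

```text
t: 33.17
tool_pos: [0.5196, -0.1358, 0.2233]
tool_rot: [-1.572, -0.002, -0.002]
contact_force: [-0.2, 0.4, -1.7]
opening: 0.0417
```

```bash
python3 - <<'E'
from h import *
go(*SP["b2"],.22);lev()
look("side","af_side")
E
```

```text
t 33.17 pos [ 0.5196 -0.1358  0.2233] F [-0.2  0.4 -1.7] open 0.0417
world d [-0.0394  0.3917 -0.0033] tool d [-0.0395  0.0027  0.3917] rows 6.528346703994821
level dr deg [ 0.08 -0.01  0.12]
```

View pics/af_side.png

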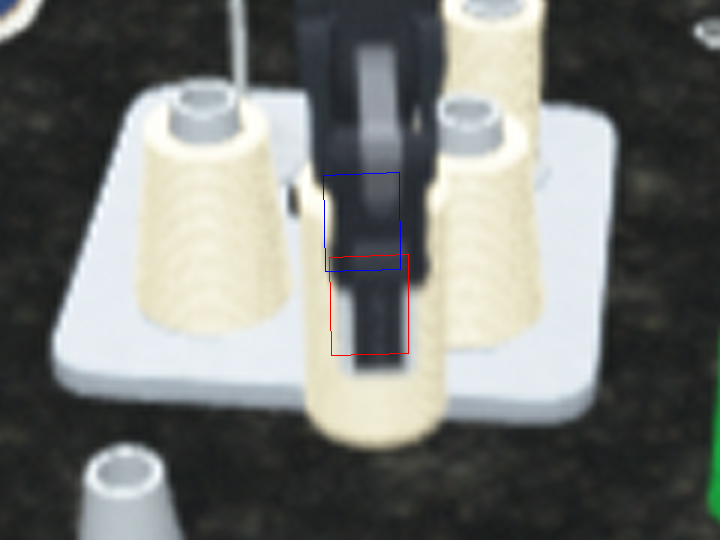

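Held and centred. Next I'll carry it to the last bare spindle, with the foot at about 0.18 m, over the cones.

Request:
servo_tool(delta_pos=[[-0.005,0,0.05],[-0.006,0,0.06],[-0.006,0,0.06],[-0.006,0,0.06],[-0.005,0,0.06]], dr=[[0,0,0],[0,0,0],[0,0,0],[0,0,0],[0,0,0]], grip=[0,0,0,0,0])

```text
t: 33.85
tool_pos: [0.4909, 0.1632, 0.231]
tool_rot: [-1.57, -0.007, -0.012]
contact_force: [0.6, 1.0, -1.0]
opening: 0.0413
```

Request:
servo_tool(delta_pos=[[-0.003,0,0.05],[-0.003,0,0.025],[0,0,0],[0,0,0]], dr=[[0,0,0],[0,0,0],[0,0,0],[0,0,0]], grip=[0,0,0,0])

```text
t: 34.35
tool_pos: [0.4831, 0.2439, 0.2347]
tool_rot: [-1.569, -0.015, -0.009]
contact_force: [0.5, -0.2, 0.3]
opening: 0.0412
```

```bash
python3 - <<'E'
from h import *
go(*SP["b2"],.2);lev()
chk("ag","tube","b2",.044)
E
```

```text
t 34.35 pos [0.4831 0.2439 0.2347] F [ 0.5 -0.2  0.3] open 0.0412
world d [-0.0029  0.012  -0.0347] tool d [-0.0034  0.0347  0.012 ] rows 0.5784611532997241
level dr deg [-0.11  0.22  0.9 ]
```

View pics/ag_side.png

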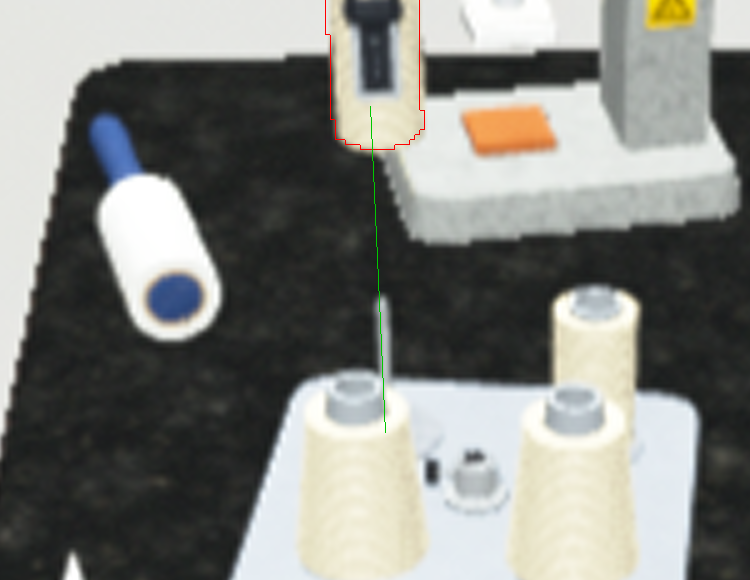

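Request:
servo_tool(delta_pos=[[-0.002,0.005,0.012],[0,0.025,0],[0,0.025,0],[0,0.02,0],[0,0,0]], dr=[[0,0.2,0.9],[0,0,0],[0,0,0],[0,0,0],[0,0,0]], grip=[0,0,0,0,0])

```text
t: 35.08
tool_pos: [0.4821, 0.2548, 0.1568]
tool_rot: [-1.568, 0.007, -0.004]
contact_force: [-1.2, -0.8, -0.1]
opening: 0.0417
```

```bash
python3 - <<'E'
from h import *
go(*SP["b2"],.061);lev()
chk("ah","tube","b2",.044)
E
```

```text
t 35.08 pos [0.4821 0.2548 0.1568] F [-1.2 -0.8 -0.1] open 0.0417
world d [-0.0019  0.0011 -0.0958] tool d [-0.0017  0.0958  0.0008] rows 1.596776562124477
level dr deg [-0.16 -0.39 -0.13]
```

View pics/ah_side.png

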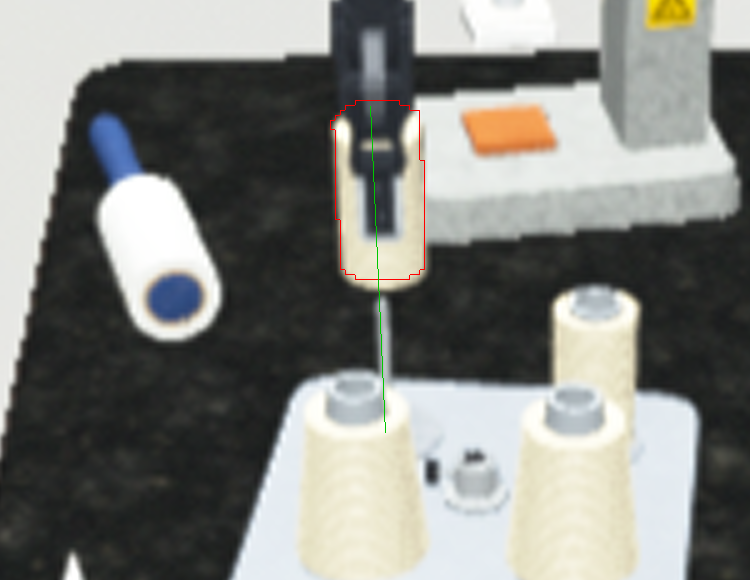

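View pics/ah_top.png

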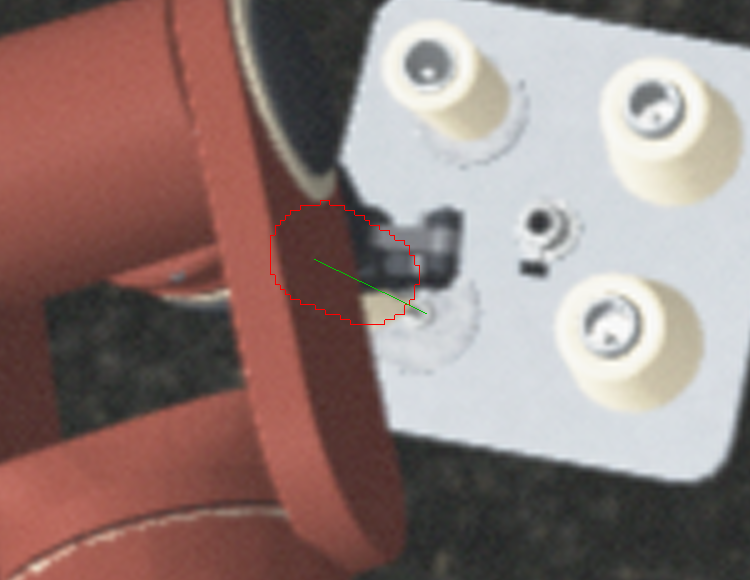

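Request:
servo_tool(delta_pos=[[-0.002,0.01,0.001],[0,0.015,0],[0,0.015,0],[0,0,0]], dr=[[0,-0.4,0],[0,0,0],[0,0,0],[0,0,0]], grip=[0,0,0,0])

```text
t: 35.67
tool_pos: [0.4825, 0.2571, 0.1187]
tool_rot: [-1.565, -0.005, -0.003]
contact_force: [0.5, 0.1, -0.6]
opening: 0.0413
```

```bash
python3 - <<'E'
from h import *
go(*SP["b2"],.061);lev()
chk("ai","tube","b2",.044)
E
```

```text
t 35.67 pos [0.4825 0.2571 0.1187] F [ 0.5  0.1 -0.6] open 0.0413
world d [-0.0023 -0.0012 -0.0577] tool d [-0.0026  0.0577 -0.0015] rows 0.9614222808949279
level dr deg [-0.32  0.04  0.29]
```

View pics/ai_side.png

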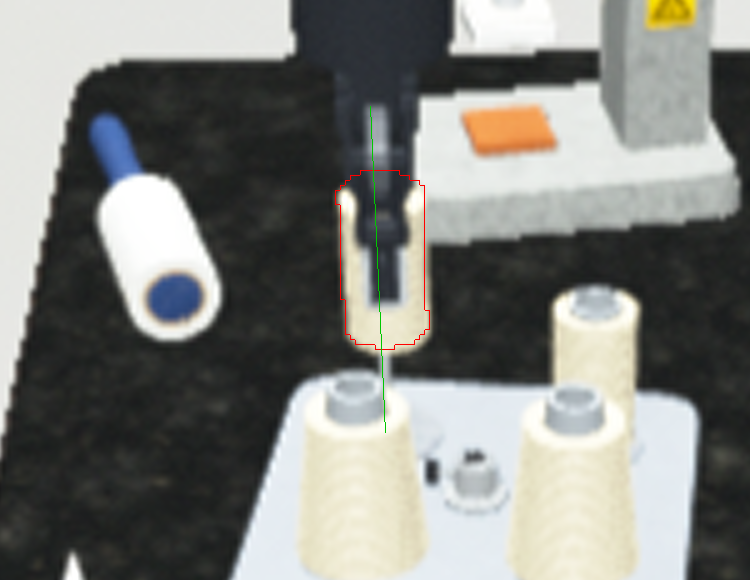

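On the pin; lowering.

Request:
servo_tool(delta_pos=[[-0.003,0.01,-0.001],[0,0.015,0],[-0.001,0.015,0],[0,0.008,0],[0,0,0]], dr=[[-0.2,0,0.3],[0,0,0.2],[0,0,0],[0,0,0],[0,0,0]], grip=[0,0,0,0,0])

```text
t: 36.4
tool_pos: [0.4795, 0.2566, 0.0692]
tool_rot: [-1.568, 0.001, 0.002]
contact_force: [-0.1, 0.2, -1.1]
opening: 0.0417
```

```bash
python3 - <<'E'
from h import *
go(*SP["b2"],.061);lev()
E
```

```text
t 36.4 pos [0.4795 0.2566 0.0692] F [-0.1  0.2 -1.1] open 0.0417
world d [ 0.0007 -0.0007 -0.0082] tool d [ 0.0007  0.0082 -0.0007] rows 0.13585939912672668
level dr deg [-0.16  0.04 -0.08]
```

Request:
servo_tool(delta_pos=[[0,0.005,0],[0,0.004,0],[0,0,0]], dr=[[0,0,0],[0,0,0],[0,0,0]], grip=[0,0,0])

```text
t: 36.78
tool_pos: [0.4804, 0.2569, 0.0612]
tool_rot: [-1.568, -0.001, 0.0]
contact_force: [-0.6, -0.4, 1.1]
opening: 0.0413
```

Request:
servo_tool(delta_pos=[[0,0.002,0],[0,0.001,0]], dr=[[0,0,0],[0,0,0]], grip=[0,0])

```text
t: 37.02
tool_pos: [0.481, 0.2571, 0.0609]
tool_rot: [-1.568, -0.001, 0.001]
contact_force: [-4.5, -2.0, 6.1]
opening: 0.0414
```

Seated (6 N upward). I'll release, lift and move clear to look.

Request:
servo_tool(delta_pos=[[0,0,0],[0,0,0],[0,0,0],[0,0,0],[0,-0.02,0]], dr=[[0,0,0],[0,0,0],[0,0,0],[0,0,0],[0,0,0]], grip=[1,1,1,1,1])

```text
t: 37.65
tool_pos: [0.4802, 0.2568, 0.0799]
tool_rot: [-1.568, 0.001, 0.002]
contact_force: [-0.4, 0.4, 0.4]
opening: 0.0856
```

Request:
servo_tool(delta_pos=[[0,-0.04,0],[0,-0.05,0],[0,-0.05,0],[0,-0.01,-0.03],[0,0,-0.06]], dr=[[0,0,0],[0,0,0],[0,0,0],[0,0,0],[0,0,0]], grip=[1,1,1,1,1])

```text
t: 38.28
tool_pos: [0.4821, 0.1675, 0.2446]
tool_rot: [-1.565, -0.014, -0.002]
contact_force: [0.9, -0.3, -0.9]
opening: 0.0852
```

Request:
servo_tool(delta_pos=[[0,0,-0.06],[0,0,-0.06],[0,0,-0.06],[0,0,-0.06],[0,0,-0.03]], dr=[[0,0,0],[0,0,0],[0,0,0],[0,0,0],[0,0,0]], grip=[1,1,1,1,1])

```text
t: 38.9
tool_pos: [0.4845, -0.1118, 0.254]
tool_rot: [-1.568, -0.026, -0.014]
contact_force: [-0.0, 0.2, 0.3]
opening: 0.0853
```

Request:
servo_tool(delta_pos=[[0,-0.02,-0.03],[0,0,0],[0,0,0]], dr=[[0,0,0],[0,0,0],[0,0,0]], grip=[1,1,1])

```text
t: 39.28
tool_pos: [0.4836, -0.1445, 0.2777]
tool_rot: [-1.569, -0.025, -0.02]
contact_force: [-0.1, 0.9, 0.7]
opening: 0.0854
```

```bash
python3 - <<'E'
from h import *
for n in CP:
    im=ctrl.get_image(n)[:,:,::-1].copy();S=5
    cv2.imwrite(f"pics/end_{n}.png",cv2.resize(im,(784,588)))
    v=cv2.resize(im,None,fx=S,fy=S,interpolation=cv2.INTER_CUBIC)
    for s,k in(("h1","cone"),("h2","cone"),("bL","tube"),("b2","tube")):
        m=cv2.resize((sil(n,k,*SP[s],.017,S)>.5).astype(np.uint8),None,fx=S,fy=S,interpolation=cv2.INTER_NEAREST)
        c,_=cv2.findContours(m,0,2);cv2.drawContours(v,c,-1,(0,0,255),1)
    a,b=np.round(proj(n,[[.524,.196,.05]])[0]).astype(int)
    cv2.imwrite(f"pics/endz_{n}.png",v[(b-58)*S:(b+58)*S,(a-75)*S:(a+75)*S])
print(ctrl.get_obs()["t"],ctrl.get_obs()["tool_pos"])
E
```

```text
39.375 [ 0.48376013 -0.14412465  0.27756971]
```

View pics/endz_side.png

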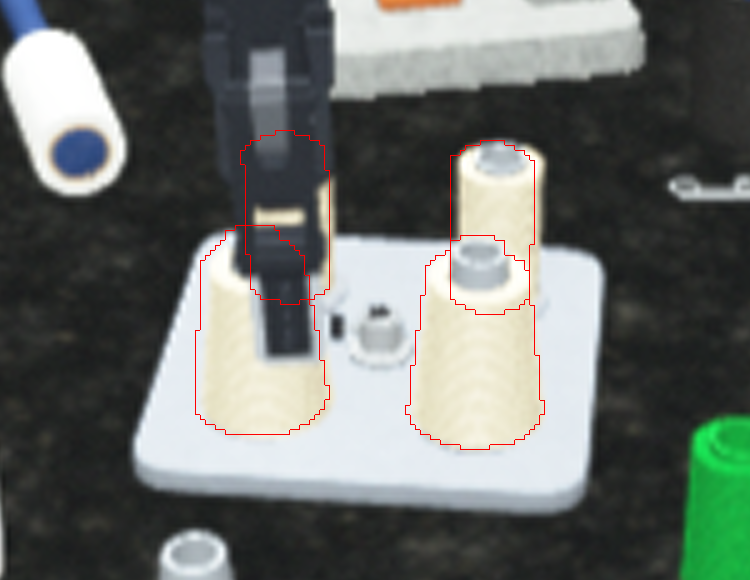

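View pics/endz_top.png

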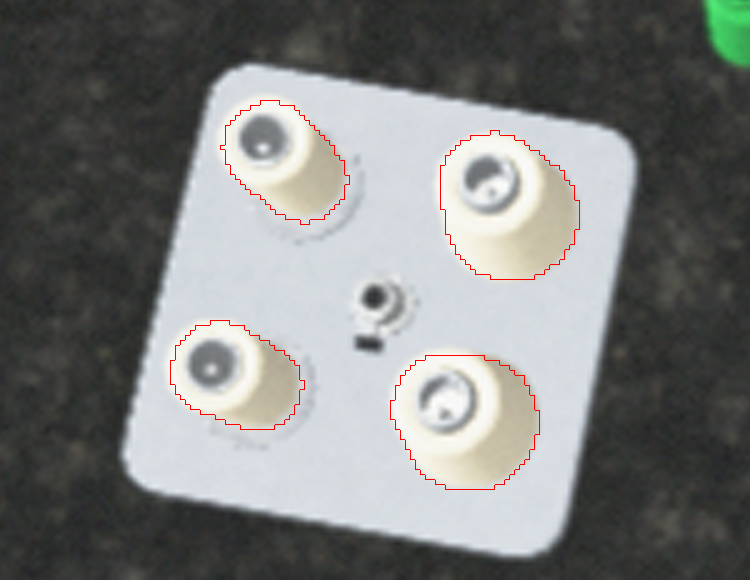

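View pics/end_side.png

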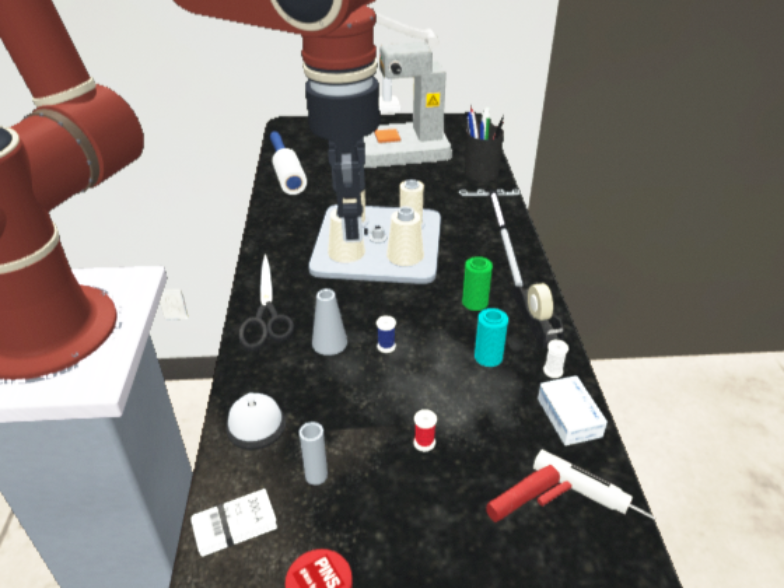

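The top view shows all four seated with a pin visible in each bore. The gripper hides one tube in the side view, so I'll move aside and check that one.

Request:
servo_tool(delta_pos=[[0.03,0,-0.03],[0.04,0,-0.05],[0.04,0,-0.05],[0.03,0,-0.05],[0,0,0]], dr=[[0,0,0],[0,0,0],[0,0,0],[0,0,0],[0,0,0]], grip=[1,1,1,1,1])

```text
t: 40.0
tool_pos: [0.6293, -0.3194, 0.2767]
tool_rot: [-1.565, -0.031, -0.008]
contact_force: [0.3, 0.8, -0.4]
opening: 0.0854
```

```bash
python3 - <<'E'
from h import *
im=ctrl.get_image("side")[:,:,::-1]
cv2.imwrite("pics/fin.png",cv2.resize(im[100:220,200:350],None,fx=5,fy=5,interpolation=cv2.INTER_CUBIC))
E
```

```text
(no output)
```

View pics/fin.png

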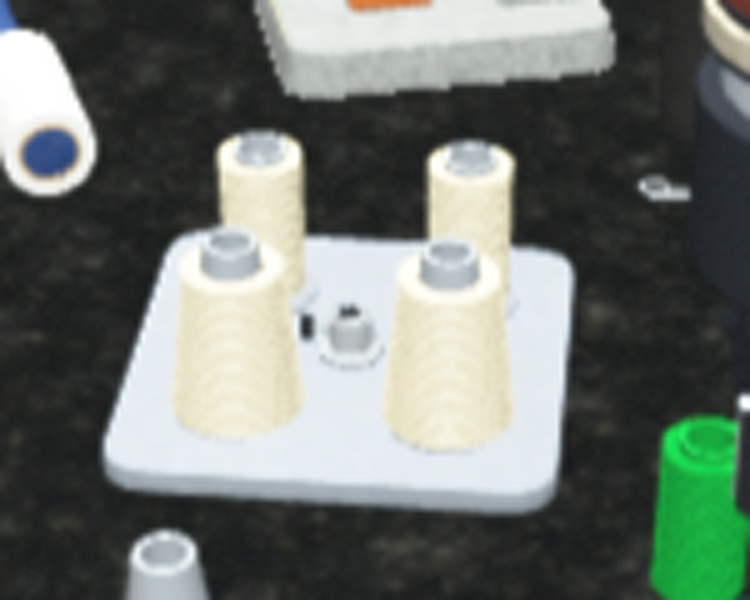

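All four stand upright and down on their pads, with the gripper well clear.

```bash
python3 -c "
from station import ctrl
print(ctrl.finish_job())"
```

```text
the job is handed in; nothing more can be done
None
```

The thread stand is loaded: the two full cones are on the spindles with white holders, and the two full ecru tubes are on the bare spindles. I placed the cones first, then the tubes, and handed the job in at about 40 s of the 115 s allowed.

- **Seating:** In the last top view all four match the outlines expected when resting on the pads, with a pin visible in each bore. The last side view shows them upright, with the gripper well clear. When I lowered each piece, the force reading changed from hanging weight to a light push upward, at most about 10 N.
- **Left alone:** The empty cone core, the empty tube core, and the green and turquoise tubes stand where they were.
- **Disagreements:** The two cameras and the arm's reported position differed by 2–3 mm, which was within the play on the spindles. In the top view the trained networks missed some pieces and named some wrongly. I placed the pieces by fitting their known shapes in both camera pictures instead.

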